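Load the pestle into the drilling jig and clamp it

ROBOT

A 6-joint arm with a two-finger parallel gripper is mounted at the origin on the work surface. World frame = base frame: x ahead of the robot, y to its left, z up, the work surface at z = 0. Lengths are in m, angles in degrees, forces in N, time in s.
With the tool pointing down it reaches from about 0.25 to 0.725 m from the base axis. Payload 9.7 kg.
Tool frame: the origin (TCP) lies at the centre of the arm's flange, where the gripper is bolted on; the fingertips stand 173 mm ahead of it and the grasp point (between the pads) lies bot.grip_depth ahead of it (bot.grip_depth is the distance from the TCP to the grasp point, in m); z points along the fingers, y is the direction in which the jaws open and shut (so a half turn about z gives the same grasp; the last joint's range is limited). The gripper opens to 85 mm and grips with 20 to 120 N. Pads are 22 mm wide; open, the fingers measure 114 mm over their backs; the gripper's body (76 mm by 85 mm) begins 54 mm behind the grasp point. The pads swing forward as they close: fully open they stand 13 mm farther back than shut.
Start: joints at [69.786, 4.979, 10.078, 95.1, 0, 90], TCP at [0.19, 0.516, 0.405] pointing down, gripper open.
Joint ranges: [-179.16, 179.16], [-48.56, 103.87], [-65.8, 70.77], [-126.05, 130.52], [-82.76, 87.17], [-180, 180]. Speed limits (degrees/s): [127.2, 127.2, 147.25, 180, 180, 180].

INTERFACE

Orientations are given as [roll, pitch, yaw] about the fixed x, y, z axes, in that order (R = Rz(yaw) Ry(pitch) Rx(roll)).
In Python, from workcell import status, viewer, bot gives the robot as it stands. The module is installed in compiled form; this text tells all that it offers.
- The arm moves only by the tool move_arm, never from a script. Its argument "commands" is a list of rows, each an object with "claw": the gripper's target within -1 to 1 (fully open at 1, half-way at 0, shut at -1); "travel": the shift along the tool's x, y, z in cm, a list of three; "turn": the turn about the tool's z in degrees. A call has 1 to 5 rows; each row shifts and turns the commanded pose from where the row before left it, along the tool's axes as they then stand; what a row does not reach is not made up. A row lasts 1/12 s, in which the tool goes at most 41.7 mm and 7.16 degrees, less where a joint would pass 70% of its speed; a pose out of reach is approached as far as the arm can. A call is refused whole if a number of a shift passes 4.17 or a number of a turn 7.16, either way. A call with a gripper value outside its range is refused whole. The fingers move at their own pace and stop on an object; "squeeze" is the grip in N (left out, the last holds). Time passes only in rows, so rows that do not move let the fingers close. It gives the time, the measured TCP pose, the force and the opening at its end, in the units of the state.
- status.get_obs(): the state, without advancing time (a new reading comes with each control period).
- viewer.camera(name): name is "scene" or "top"; returns the picture (420x560x3 uint8, blue, green, red); there is no depth.
- viewer.camera_params(name): a dict with "camera_matrix" (3x3 intrinsics, pixels), "D" ([k1, k2, p1, p2, k3] as OpenCV has them; the pictures are not rectified), "xyz" and "rotation" of the camera in the world. Camera axes: x right, y up, looking along -z (the intrinsics and any distortion apply to the point x, -y, -z); pixel columns grow to the right and rows downward; lengths in m; the calibration is good to about 2 mm. A picture is of the moment at which its call begins. camera_params takes no time and is no camera call.
- bot.job_done(): hands the job in, once; it reports no verdict.
The state is a dict: "time": time; "q": joint angles; "qd": joint speeds; "joint_efforts": joint torques, N m; "ee_pos": TCP position; "tcp_rot": TCP orientation; "wrist_force": force on the tool from outside, world axes, zero at the start; "torque": the same for the moment, N m; "opening": finger opening in m.
Only numpy, scipy, OpenCV 4.12 (cv2) and the standard library are available. Lean on these libraries where they do the work, as an engineer would, in place of code of your own. Each camera call takes 0.05 s, during which the arm holds its last target.

TASK

This pestle is to have a hanging hole drilled through the end of its handle: lay it in the two vees of the drilling jig with the plain handle end towards the stop, and slide it along under the drill plate until its butt bears firmly on the stop screw. Then swing the clamp strap over the handle and press it down until the spring catch holds it shut, with the pestle still home on the screw. Light hand pressure does everything (about 5 to 15 N); never push pestle, strap or jig with more than 20 N, and leave the other kitchenware where it is.

Things in the scene. Friction and masses are not known exactly. Their poses are not given: they have to be found in the camera images.
- pestle_mid (a point): The wooden pestle, loose, about 0.2 kg: the point on its axis half-way along its 245 mm. Local y runs from butt to head. The handle is a plain cylinder 32 mm across up to 195 mm from the butt, then a rounded head, 42 mm at its thickest. Centre of mass about 10 mm towards the head. It starts lying on the shelf, sloping slightly since the head is thicker.
- pestle_butt (a point): Centre of the flat end face of the pestle's handle, 122.5 mm from pestle_mid along local -y.
- jig: The drilling jig, screwed down; origin on the shelf's surface, midway under the line of the vees. Local y runs along the vees from the stop to the open end, z up, x towards the strap's hinge. Wooden base 18 mm thick, local x -90 to +75, y -130 to +105 mm. The axis of a handle seated in both vees runs along local y at x = 0, 60 mm above the shelf.
- jig_gap (a point): Point on the seated handle's axis in the middle of the open gap between the two vees (jig-local y +11 mm, 60 mm above the shelf), axes as the jig's. The gap is 98 mm long and open down to the base for fingers. The 90-degree steel vees lie at jig-local y -85 to -38 and +60 to +82 mm, are 58 mm wide and their tops stand 59 mm above the shelf.
- stop: The jig's end stop, a steel bracket: origin on its upright face (at jig-local y -110 mm, looking to local +y) where the axis of a seated handle meets it, axes as the jig's. A locked stop screw stands out of the face towards local +y on that axis, its flat 16 mm button 3 to 9 mm proud as set for the day; the setting is not given and must be felt. The butt bears on the button.
- drill_plate (a point): Middle of the underside of the drill plate that overhangs the vee line from the stop's face to 26 mm from it: 46 mm wide, underside 82 mm, top with its bush 100 mm above the shelf. It hides the stop screw from above and clears a seated handle by 6 mm, so the handle is let down short of it and slid in underneath.
- strap (a joint): Angle of the clamp strap, rad: 0 is shut, level over the handle; it grows as the strap opens upward and over towards jig-local +x; starts at 1.35 to 1.85 (about upright). Stiff hinge (0.09 N m): it stays where it is left. Nose meets the spring catch at about 0.08; pressed at strap_thumb it passes with some 8 to 15 N at about 0.03 and then stays at 0 to 0.02. Hard end at -0.03.
- strap_hinge (a point): Point on the strap's hinge axis (parallel to jig-local y), mid-width of the strap: jig-local x +57, y -60 mm, 90.5 mm above the shelf. Axes turn with the strap: local -x points from hinge to nose, local z out of its outer (upper) face. The strap is a steel bar 26 mm wide, 5 mm thick, its rolled nose 112 mm from the hinge.
- strap_thumb (a point): Place to push and press: middle of the strap's outer face 85 mm from the hinge, on bare bar between the pad's nut (49 to 65 mm from the hinge, 16 mm high) and the nose. With the strap shut it is 93 mm above the shelf at jig-local x -28 mm.
- strap_pad (a point): Rubber face of the sprung pad under the strap, 57 mm from the hinge. It meets a seated handle from about 0.07 rad and presses it into the vee with about 5 N when shut; if the catch has not taken the nose, it lifts the strap again.
- catch (a joint): The spring catch: a bevelled steel bolt in a post opposite the hinge (housing at jig-local x -65 to -83 mm, nose to -53.5 mm, top 110 mm above the shelf). 0 is fully out; it grows to 0.008 m as it is pushed back and springs out over the strap's nose when the strap is home.
- sufuria_large: Bystander: the outer of two nested aluminium pans, 250 mm across the rim, 115 mm high; origin under its centre.
- sufuria_small: Bystander: the inner pan, 204 mm across the rim, 135 mm high; origin under its centre.
- canister: Bystander: pink plastic flip-top canister, 96 mm in diameter, 144 mm high; origin under its centre.
- grater: Bystander: flat steel grater, about 100 x 250 mm, 10 mm high, lying flat, long side along local y; origin near its middle.
- mug: Bystander: white ceramic mug with a chipped rim, 80 mm in diameter, 88 mm high, handle at local +y; it stands near the jig; origin under its centre.
- mwiko: Bystander: wooden cooking spoon, 300 mm long, lying along local x.
- mortar: Bystander: wooden mortar, 156 mm across the rim, 135 mm high; origin under its centre.

How it is judged:
By the outcome, as a careful person would: the job done as asked, in the order asked, and still so for the second after the job is handed in, with the robot touching nothing.
It also fails if it takes over 69 s, if anything falls off the work surface, if the arm or the gripper's body presses on something with over 40 N, if the wrist force passes 120 N, or if a joint passes its speed limit or range.

## Working session

There is one attempt and no reset: what is moved stays moved. The work goes in short steps, Python scripts to look and compute and a tool call to move; the robot and the scene stay as the last step left them, time stands still between calls to the robot, and variables do not carry over. Pictures are saved under pics/ and viewed, and the job is handed in when it is done.

Besides the shell and the picture viewer there is one more tool, called after ">>>" as name(argument=value, ...), one argument or row to a line, values as JSON. move_arm: Moves the arm, as the interface text tells. Its arguments: {"type":"object","properties":{"commands":{"type":"array"},"squeeze":{"type":"number"}},"required":["commands"]}

```bash
mkdir -p pics
python3 - <<'E'
from workcell import status, viewer, bot
import cv2
for n in("scene","top"):
    cv2.imwrite(f"pics/{n}0.png",viewer.camera(n)); print(viewer.camera_params(n))
print(status.get_obs(),bot.grip_depth)
E
```

```text
{'camera_matrix': array([[452.35954719,   0.        , 280.45452142],
       [  0.        , 452.35954719, 208.30062365],
       [  0.        ,   0.        ,   1.        ]]), 'D': array([-0.11702426,  0.        ,  0.        ,  0.        ,  0.        ]), 'xyz': array([ 1.21814464, -0.50150578,  1.45916423]), 'rotation': array([31.92414705, -0.80882775, 52.80940696])}
{'camera_matrix': array([[426.95140203,   0.        , 277.12910388],
       [  0.        , 426.95140203, 210.13352415],
       [  0.        ,   0.        ,   1.        ]]), 'D': array([0.02598724, 0.        , 0.        , 0.        , 0.        ]), 'xyz': array([ 0.31869221, -0.0074383 ,  1.31518976]), 'rotation': array([ 11.69914576,   0.22705584, -88.79982103])}
{'time': 0.1, 'q': array([6.97892891e+01, 5.01104632e+00, 1.00385006e+01, 9.51016836e+01,
       1.25702883e-03, 9.00007777e+01]), 'qd': array([ 0.04205868, -0.03368261,  0.09963073,  0.04008845, -0.02070168,
       -0.07021683]), 'joint_efforts': array([-5.66200288e-05, -5.21564376e+01,  4.65651512e+01,  1.60066044e-02,
       -4.48155458e-05, -5.04609943e-06]), 'ee_pos': array([0.19000952, 0.51614007, 0.4040197 ]), 'tcp_rot': array([-1.79925771e+02, -1.25602019e-03,  1.59788510e+02]), 'wrist_force': array([-0.06405536, -0.14072253, -0.48136481]), 'torque': array([-0.0053668 ,  0.02281125,  0.00465007]), 'opening': 0.08545906227315084} 0.1547
```

View pics/scene0.png

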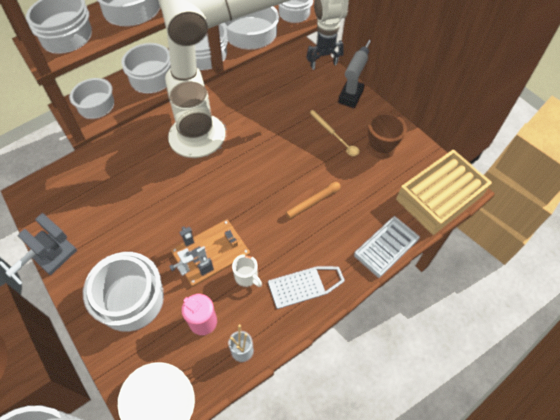

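View pics/top0.png

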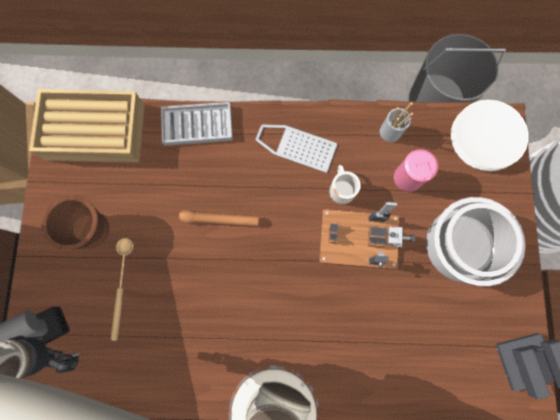

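The top view shows the pestle at about (185–258, 218), head to the left, and the jig at (322–400, 210–268) with its stop end to the right. The mug is at (345,187). I'll enlarge both views.

Run:
```python
import cv2
t=cv2.imread("pics/top0.png"); s=cv2.imread("pics/scene0.png")
cv2.imwrite("pics/t_jig.png",cv2.resize(t[190:285,310:430],None,fx=6,fy=6,interpolation=cv2.INTER_CUBIC))
cv2.imwrite("pics/t_pes.png",cv2.resize(t[195:240,170:270],None,fx=8,fy=8,interpolation=cv2.INTER_CUBIC))
cv2.imwrite("pics/s_jig.png",cv2.resize(s[215:295,165:275],None,fx=7,fy=7,interpolation=cv2.INTER_CUBIC))
cv2.imwrite("pics/s_pes.png",cv2.resize(s[175:225,275:350],None,fx=8,fy=8,interpolation=cv2.INTER_CUBIC))
```

```text
(no output)
```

View pics/t_jig.png

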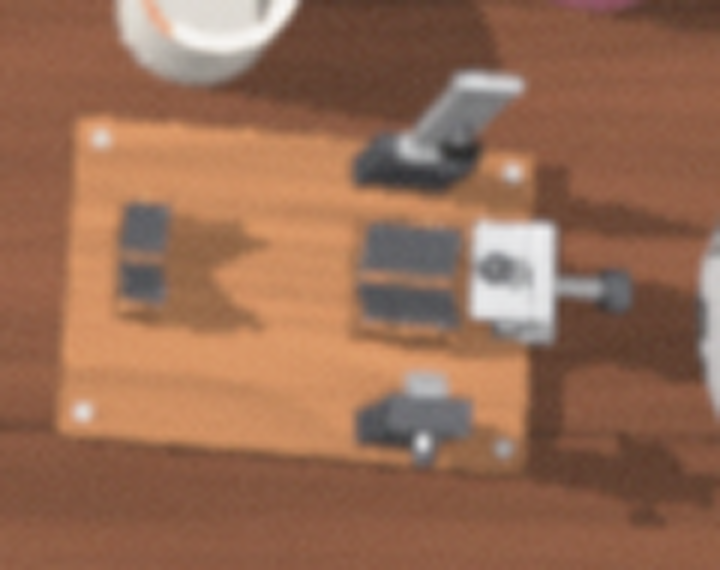

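View pics/t_pes.png

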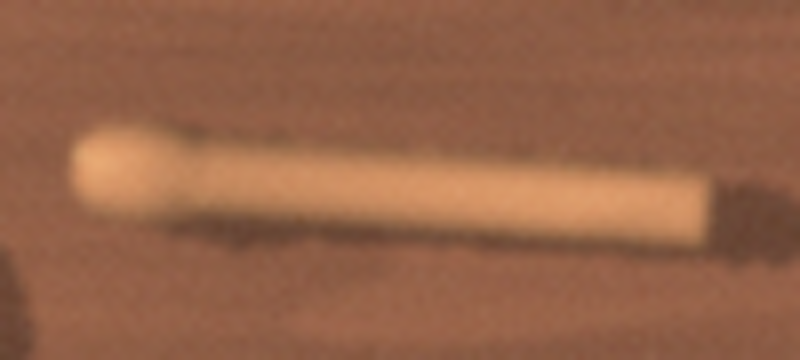

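View pics/s_jig.png

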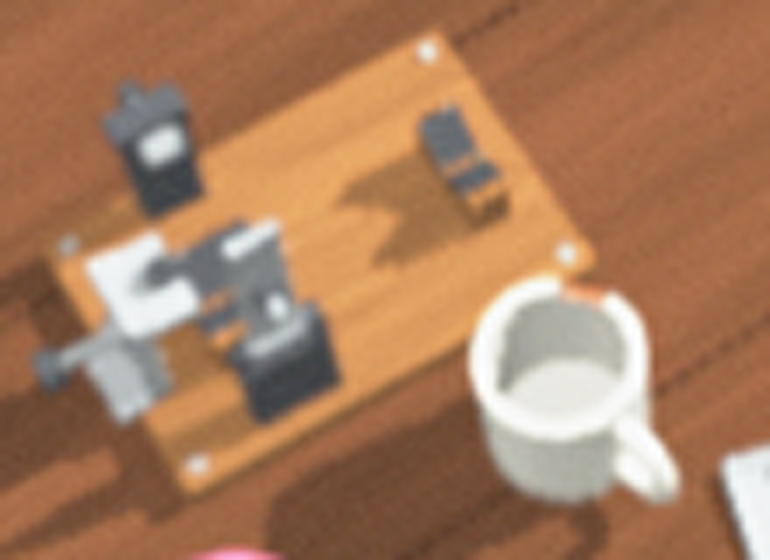

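View pics/s_pes.png

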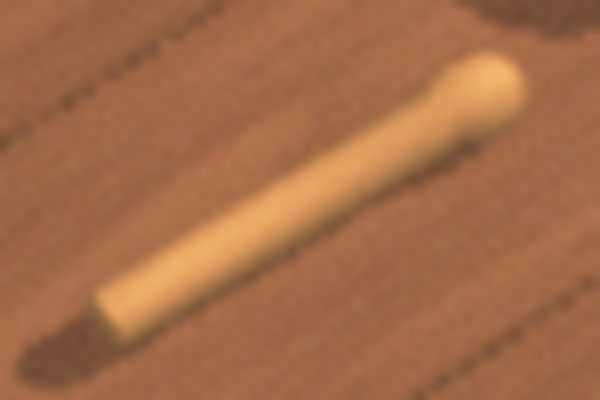

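```bash
cat > h.py <<'E'
import numpy as np, cv2
from scipy.spatial.transform import Rotation as Ro
from scipy.optimize import least_squares
from workcell import viewer
P={n:viewer.camera_params(n) for n in("top","scene")}
def proj(n,X):
    p=P[n]; R=Ro.from_euler('xyz',p['rotation'],degrees=True).as_matrix()
    c=(np.atleast_2d(X)-p['xyz'])@R; c=c*[1,-1,-1]
    return cv2.projectPoints(c.reshape(-1,1,3),np.zeros(3),np.zeros(3),p['camera_matrix'],p['D'])[0].reshape(-1,2)
def crop(a,s,o): return (np.array(a,float)+.5)/s-.5+np.array(o)
def jigT(v,L):
    L=np.atleast_2d(np.array(L,float)); c,s=np.cos(v[2]),np.sin(v[2])
    return np.c_[v[0]+c*L[:,0]-s*L[:,1], v[1]+s*L[:,0]+c*L[:,1], L[:,2]]
E
cat > fit.py <<'E'
from h import *
Z=.018;V=.059
tp=crop([(75,120),(540,155),(58,435),(365,222),(462,228),(455,328),(357,318),(125,203),(170,205),(165,303),(118,298)],6,(310,190))
tl=[(.075,.105,Z),(.075,-.13,Z),(-.09,.105,Z),(.029,-.038,V),(.029,-.085,V),(-.029,-.085,V),(-.029,-.038,V),(.029,.082,V),(.029,.06,V),(-.029,.06,V),(-.029,.082,V)]
sp=crop([(435,30),(595,255),(50,260),(190,490)],7,(165,215))
sl=[(-.09,.105,Z),(.075,.105,Z),(-.09,-.13,Z),(.075,-.13,Z)]
f=lambda v:np.r_[(proj("top",jigT(v,tl))-tp),(proj("scene",jigT(v,sl))-sp)].ravel()
for nm,g in(("both",f),("top",lambda v:(proj("top",jigT(v,tl))-tp).ravel())):
    r=least_squares(g,[.4,-.2,0],loss='soft_l1'); print(nm,r.x,np.degrees(r.x[2]));print(g(r.x).reshape(-1,2).round(1).tolist())
    if nm=="both": J=r.x
# pestle: axis pts; butt z~.016, head: mid height slope
tb=crop([(708,211),(75,171)],8,(170,195)); sb=crop([(113,318),(520,85)],8,(275,175))
def pes(v):
    d=np.array([np.cos(v[2]),np.sin(v[2]),0.023]); 
    m=np.array([v[0],v[1],.0185]); b=m-d*.1225; h=m+d*.1225
    return np.array([b,h])
for nm in("both","top"):
    g=lambda v:np.r_[(proj("top",pes(v))-tb),(proj("scene",pes(v))-sb)*(nm=="both")].ravel()
    r=least_squares(g,[.4,.2,1.57]);print(r.x,np.degrees(r.x[2]),g(r.x).round(1))
# strap: theta; nose & hinge
print(J)
for th in np.arange(1.3,1.95,.1):
    n=[.057-.112*np.cos(th),-.06,.0905+.112*np.sin(th)]
    print(th.round(2),((proj("top",jigT(J,n))[0]-(310,190))*6).round(),((proj("scene",jigT(J,n))[0]-(165,215))*7).round())
E
python3 fit.py
```

```text
both [ 0.51253261 -0.23687984 -0.06055989] -3.4698260624518147
[[0.2, -0.6], [-1.2, -0.5], [-0.2, 0.1], [0.3, -1.6], [0.0, -1.3], [0.6, 1.4], [0.9, 1.7], [-0.0, -1.7], [-0.1, -1.4], [-0.3, 1.5], [0.1, 1.8], [0.1, -1.2], [0.7, 0.2], [-1.7, -3.1], [0.0, 0.3]]
top [ 0.51188639 -0.23670368 -0.06537886] -3.7459324659873703
[[0.3, -0.6], [-1.1, -0.1], [-0.4, 0.1], [0.3, -1.3], [0.0, -1.0], [0.5, 1.7], [0.8, 2.0], [-0.0, -1.6], [-0.1, -1.3], [-0.4, 1.6], [-0.0, 1.8]]
[0.55882666 0.18476207 1.52260431] 87.23880109890851 [-0.3 -0.2 -0.4 -0.9 -1.1  0.6 -0.3 -1.2]
[0.55720836 0.18366826 1.53077711] 87.70706787143736 [ 0.1  0.  -0.1 -0.  -0.   0.  -0.  -0. ]
[ 0.51253261 -0.23687984 -0.06055989]
1.3 [481. 165.] [212. 173.]
1.4 [483. 140.] [223. 189.]
1.5 [484. 115.] [234. 206.]
1.6 [485.  90.] [246. 225.]
1.7 [485.  66.] [258. 244.]
1.8 [485.  43.] [271. 265.]
1.9 [484.  21.] [284. 286.]
```

```bash
cat > plan.py <<'E'
import sys,json
from h import *
from workcell import status
def plan(tgt,yaw,claw,n=None,mx=40.,show=True,start=None):
    o=status.get_obs(); p=np.array(o['ee_pos']); y0=o['tcp_rot'][2]
    if start is not None: p=np.array(start[:3]); y0=start[3]
    d=np.array(tgt)-p; dy=(yaw-y0+180)%360-180
    if n is None: n=int(max(np.ceil(np.linalg.norm(d)*1000/mx),np.ceil(abs(dy)/7.0),1))
    rows=[]
    for i in range(n):
        a=np.radians(y0+dy*i/n)
        R=np.array([[np.cos(a),np.sin(a),0],[np.sin(a),-np.cos(a),0],[0,0,-1]])
        rows.append({"claw":claw,"travel":[round(float(v),2) for v in R.T@d*100/n],"turn":round(-dy/n,2)})
    print("pos",p.round(4),"yaw",round(y0,2),"F",np.round(o['wrist_force'],1),"t",round(o['time'],2),"n",n)
    for i in range(0,n,5): print(json.dumps(rows[i:i+5]))
E
python3 - <<'E'
from plan import *
# mug centre on rim plane
r=least_squares(lambda v:(proj("top",[v[0],v[1],.088])[0]-(345,188)).ravel(),[.6,-.2]);print("mug",r.x)
v=[.5125,-.2368,np.radians(-3.55)]
print(jigT(v,[(0,.036,.06),(0,.014,.06),(.057,-.06,.09)]))
plan([.558,.180,.30],87.4,1)
E
```

```text
mug [ 0.64366323 -0.19691715]
[[ 0.5147291  -0.20086908  0.06      ]
 [ 0.51336687 -0.22282686  0.06      ]
 [ 0.56567545 -0.30021428  0.09      ]]
pos [0.19   0.5161 0.404 ] yaw 159.79 F [-0.1 -0.1 -0.5] t 0.1 n 13
[{"claw": 1, "travel": [-3.55, -1.45, 0.8], "turn": 5.57}, {"claw": 1, "travel": [-3.67, -1.1, 0.8], "turn": 5.57}, {"claw": 1, "travel": [-3.76, -0.74, 0.8], "turn": 5.57}, {"claw": 1, "travel": [-3.82, -0.37, 0.8], "turn": 5.57}, {"claw": 1, "travel": [-3.83, 0.01, 0.8], "turn": 5.57}]
[{"claw": 1, "travel": [-3.82, 0.38, 0.8], "turn": 5.57}, {"claw": 1, "travel": [-3.76, 0.75, 0.8], "turn": 5.57}, {"claw": 1, "travel": [-3.67, 1.11, 0.8], "turn": 5.57}, {"claw": 1, "travel": [-3.55, 1.46, 0.8], "turn": 5.57}, {"claw": 1, "travel": [-3.39, 1.79, 0.8], "turn": 5.57}]
[{"claw": 1, "travel": [-3.2, 2.12, 0.8], "turn": 5.57}, {"claw": 1, "travel": [-2.98, 2.42, 0.8], "turn": 5.57}, {"claw": 1, "travel": [-2.73, 2.69, 0.8], "turn": 5.57}]
```

>>> move_arm(
  commands=[
    {"claw": 1,"travel": [-3.55,-1.45,0.8],"turn": 5.57},
    {"claw": 1,"travel": [-3.67,-1.1,0.8],"turn": 5.57},
    {"claw": 1,"travel": [-3.76,-0.74,0.8],"turn": 5.57},
    {"claw": 1,"travel": [-3.82,-0.37,0.8],"turn": 5.57},
    {"claw": 1,"travel": [-3.83,0.01,0.8],"turn": 5.57},
  ],
)

```text
time: 0.52
ee_pos: [0.3323, 0.3854, 0.364]
tcp_rot: [-180.0, 0.0, 131.7]
wrist_force: [0.3, 1.0, -0.3]
opening: 0.0858
```

>>> move_arm(
  commands=[
    {"claw": 1,"travel": [-3.82,0.38,0.8],"turn": 5.57},
    {"claw": 1,"travel": [-3.76,0.75,0.8],"turn": 5.57},
    {"claw": 1,"travel": [-3.67,1.11,0.8],"turn": 5.57},
    {"claw": 1,"travel": [-3.55,1.46,0.8],"turn": 5.57},
    {"claw": 1,"travel": [-3.39,1.79,0.8],"turn": 5.57},
  ],
)

```text
time: 0.93
ee_pos: [0.4741, 0.2558, 0.3241]
tcp_rot: [-180.0, 0.0, 103.8]
wrist_force: [0.8, 0.5, -0.2]
opening: 0.0854
```

>>> move_arm(
  commands=[
    {"claw": 1,"travel": [-3.2,2.12,0.8],"turn": 5.57},
    {"claw": 1,"travel": [-2.98,2.42,0.8],"turn": 5.57},
    {"claw": 1,"travel": [-2.73,2.69,0.8],"turn": 5.57},
    {"claw": 1,"travel": [0,0,0],"turn": 0},
  ],
)

```text
time: 1.27
ee_pos: [0.5612, 0.1756, 0.2978]
tcp_rot: [-179.9, 0.1, 86.8]
wrist_force: [1.0, -0.3, 0.2]
opening: 0.0855
```

Run:
```python
from plan import *
print(status.get_obs()['q'].round(1))
plan([.558,.180,.1775],87.4,1,mx=30)
```

```text
[ 1.740e+01  9.500e+00  3.200e+00  8.390e+01 -1.000e-01  1.106e+02]
pos [0.5612 0.1756 0.2978] yaw 86.78 F [ 1.  -0.3  0.2] t 1.27 n 5
[{"claw": 1, "travel": [0.08, -0.07, 2.41], "turn": -0.12}, {"claw": 1, "travel": [0.08, -0.07, 2.41], "turn": -0.12}, {"claw": 1, "travel": [0.08, -0.07, 2.41], "turn": -0.12}, {"claw": 1, "travel": [0.08, -0.07, 2.41], "turn": -0.12}, {"claw": 1, "travel": [0.08, -0.07, 2.41], "turn": -0.12}]
```

>>> move_arm(
  commands=[
    {"claw": 1,"travel": [0,0,0],"turn": 0},
    {"claw": 1,"travel": [0,0,0],"turn": 0},
  ],
)

```text
time: 1.43
ee_pos: [0.5579, 0.1798, 0.3003]
tcp_rot: [-179.9, 0.0, 87.4]
wrist_force: [0.1, -0.1, 0.1]
opening: 0.0851
```

Run:
```python
from plan import *
cv2.imwrite("pics/top1.png",cv2.resize(viewer.camera("top")[150:260,150:300],None,fx=5,fy=5,interpolation=cv2.INTER_CUBIC))
plan([.558,.180,.1775],87.4,1,mx=30)
```

```text
pos [0.5576 0.1803 0.3007] yaw 87.46 F [-0.9 -1.1 -0.3] t 1.48 n 5
[{"claw": 1, "travel": [-0.01, 0.01, 2.46], "turn": 0.01}, {"claw": 1, "travel": [-0.01, 0.01, 2.46], "turn": 0.01}, {"claw": 1, "travel": [-0.01, 0.01, 2.46], "turn": 0.01}, {"claw": 1, "travel": [-0.01, 0.01, 2.46], "turn": 0.01}, {"claw": 1, "travel": [-0.01, 0.01, 2.46], "turn": 0.01}]
```

View pics/top1.png

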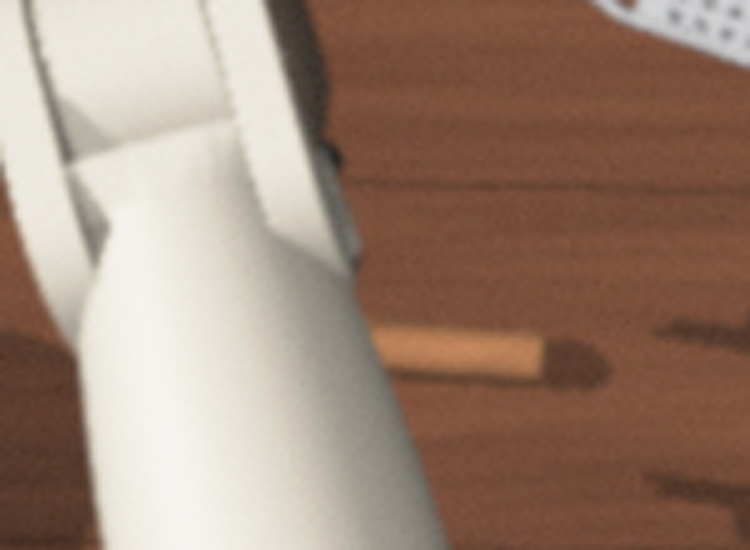

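The arm hides the grasp itself, but the butt end is still at (543,355) in the crop, so the pestle hasn't moved. Next I descend.

>>> move_arm(
  commands=[
    {"claw": 1,"travel": [0,0,2.45],"turn": 0},
    {"claw": 1,"travel": [0,0,2.45],"turn": 0},
    {"claw": 1,"travel": [0,0,2.45],"turn": 0},
    {"claw": 1,"travel": [0,0,2.45],"turn": 0},
    {"claw": 1,"travel": [0,0,2.45],"turn": 0},
  ],
)

```text
time: 1.9
ee_pos: [0.5572, 0.1812, 0.1779]
tcp_rot: [179.9, -0.0, 87.5]
wrist_force: [0.8, 0.7, 0.5]
opening: 0.0856
```

>>> move_arm(
  commands=[
    {"claw": 1,"travel": [0,0,0],"turn": 0},
    {"claw": 0,"travel": [0,0,0],"turn": 0},
    {"claw": -0.6,"travel": [0,0,0],"turn": 0},
    {"claw": -0.6,"travel": [0,0,0],"turn": 0},
    {"claw": -0.6,"travel": [0,0,0],"turn": 0},
  ],
  squeeze=40,
)

```text
time: 2.32
ee_pos: [0.5585, 0.1802, 0.1802]
tcp_rot: [179.8, -0.1, 87.4]
wrist_force: [-0.7, 0.6, -0.1]
opening: 0.0385
```

>>> move_arm(
  commands=[
    {"claw": -0.6,"travel": [0,0,0],"turn": 0},
    {"claw": -0.6,"travel": [0,0,0],"turn": 0},
    {"claw": -0.6,"travel": [0,0,0],"turn": 0},
  ],
)

```text
time: 2.57
ee_pos: [0.5586, 0.18, 0.1799]
tcp_rot: [179.9, -0.1, 87.4]
wrist_force: [-0.5, 0.3, 6.8]
opening: 0.0306
```

>>> move_arm(
  commands=[
    {"claw": -0.6,"travel": [0,0,-1],"turn": 0},
    {"claw": -0.6,"travel": [0,0,-2],"turn": 0},
    {"claw": -0.6,"travel": [0,0,-3],"turn": 0},
    {"claw": -0.6,"travel": [0,0,-3],"turn": 0},
    {"claw": -0.6,"travel": [0,0,-3],"turn": 0},
  ],
)

```text
time: 2.98
ee_pos: [0.5577, 0.1796, 0.3001]
tcp_rot: [-180.0, 0.0, 87.4]
wrist_force: [0.1, 0.9, -1.8]
opening: 0.0307
```

>>> move_arm(
  commands=[
    {"claw": -0.6,"travel": [0,0,0],"turn": 0},
    {"claw": -0.6,"travel": [0,0,0],"turn": 0},
  ],
)

```text
time: 3.15
ee_pos: [0.5584, 0.1798, 0.3008]
tcp_rot: [179.8, -0.1, 87.4]
wrist_force: [-0.0, 0.6, -2.8]
opening: 0.0305
```

Run:
```python
from plan import *
cv2.imwrite("pics/top2.png",cv2.resize(viewer.camera("top")[150:270,150:330],None,fx=4,fy=4,interpolation=cv2.INTER_CUBIC))
cv2.imwrite("pics/sc2.png",cv2.resize(viewer.camera("scene")[120:260,220:380],None,fx=4,fy=4,interpolation=cv2.INTER_CUBIC))
v=[.5125,-.2368,np.radians(-3.55)]
t=jigT(v,(0,.038,.290))[0]; print(t)
plan(t,86.45,-.6)
```

```text
[ 0.51485294 -0.19887292  0.29      ]
pos [0.5579 0.1797 0.2976] yaw 87.37 F [-0.  -1.1 -2.4] t 3.25 n 10
[{"claw": -0.6, "travel": [-3.8, -0.26, 0.08], "turn": 0.09}, {"claw": -0.6, "travel": [-3.8, -0.25, 0.08], "turn": 0.09}, {"claw": -0.6, "travel": [-3.8, -0.24, 0.08], "turn": 0.09}, {"claw": -0.6, "travel": [-3.8, -0.24, 0.08], "turn": 0.09}, {"claw": -0.6, "travel": [-3.8, -0.23, 0.08], "turn": 0.09}]
[{"claw": -0.6, "travel": [-3.8, -0.23, 0.08], "turn": 0.09}, {"claw": -0.6, "travel": [-3.8, -0.22, 0.08], "turn": 0.09}, {"claw": -0.6, "travel": [-3.8, -0.21, 0.08], "turn": 0.09}, {"claw": -0.6, "travel": [-3.8, -0.21, 0.08], "turn": 0.09}, {"claw": -0.6, "travel": [-3.8, -0.2, 0.08], "turn": 0.09}]
```

View pics/top2.png

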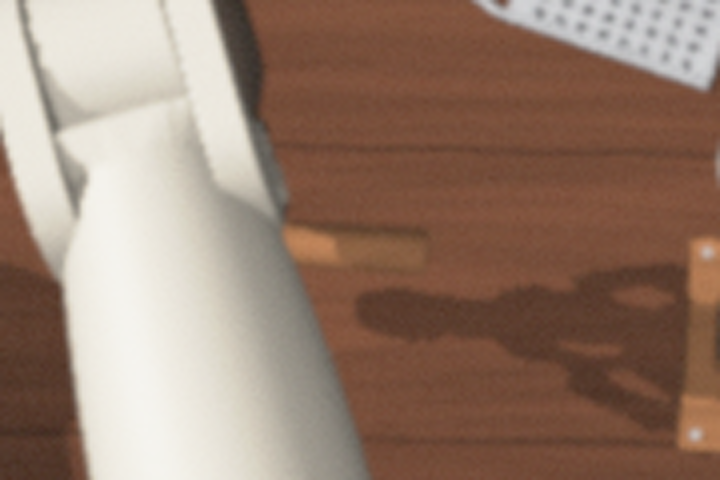

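View pics/sc2.png

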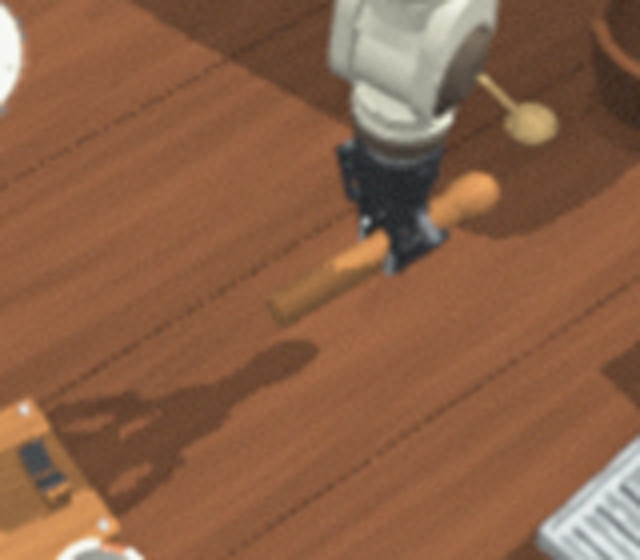

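The pestle is level in the hand and held firmly. The butt edge is at (427,250) in the top crop and (278,309) in the scene crop, and the head tip is at (499,190). From these I work out its pose in the hand.

Run:
```python
from plan import *
tb=crop([(427,250)],4,(150,150)); sb=crop([(278,310),(497,187)],4,(220,120))
def P2(v): # butt xyz, yaw,slope
    d=np.array([np.cos(v[3])*np.cos(v[4]),np.sin(v[3])*np.cos(v[4]),np.sin(v[4])]); b=np.array(v[:3]); return b,b+.245*d
def g(v):
    b,h=P2(v); return np.r_[(proj("top",b)-tb).ravel(),(proj("scene",np.array([b,h]))-sb).ravel(),(v[3]-np.radians(87.4))*200]
r=least_squares(g,[.55,.06,.14,1.52,0]);print(r.x[:3],np.degrees(r.x[3:]),g(r.x).round(2))
b=r.x[:3];print("butt->grip", .1797-b[1])
```

```text
[0.55592296 0.06161483 0.13935302] [87.3681222  -0.23508034] [-0.38 -0.28 -0.17  0.16 -0.43 -0.09 -0.11]
butt->grip 0.11808517096880536
```

>>> move_arm(
  commands=[
    {"claw": -0.6,"travel": [-3.8,-0.26,0.08],"turn": 0.09},
    {"claw": -0.6,"travel": [-3.8,-0.25,0.08],"turn": 0.09},
    {"claw": -0.6,"travel": [-3.8,-0.24,0.08],"turn": 0.09},
    {"claw": -0.6,"travel": [-3.8,-0.24,0.08],"turn": 0.09},
    {"claw": -0.6,"travel": [-3.8,-0.23,0.08],"turn": 0.09},
  ],
)

```text
time: 3.67
ee_pos: [0.5356, -0.0109, 0.2925]
tcp_rot: [-179.8, 0.0, 87.0]
wrist_force: [0.6, 0.2, -1.0]
opening: 0.031
```

>>> move_arm(
  commands=[
    {"claw": -0.6,"travel": [-3.8,-0.23,0.08],"turn": 0.09},
    {"claw": -0.6,"travel": [-3.8,-0.22,0.08],"turn": 0.09},
    {"claw": -0.6,"travel": [-3.8,-0.21,0.08],"turn": 0.09},
    {"claw": -0.6,"travel": [-2.8,-0.21,0.08],"turn": 0.09},
    {"claw": -0.6,"travel": [-1.8,-0.2,0.08],"turn": 0.09},
  ],
)

```text
time: 4.08
ee_pos: [0.5158, -0.1711, 0.2884]
tcp_rot: [-179.8, -0.0, 86.3]
wrist_force: [0.4, 1.4, -1.6]
opening: 0.0308
```

>>> move_arm(
  commands=[
    {"claw": -0.6,"travel": [0,0,0],"turn": 0},
    {"claw": -0.6,"travel": [0,0,0],"turn": 0},
    {"claw": -0.6,"travel": [0,0,0],"turn": 0},
  ],
)

```text
time: 4.33
ee_pos: [0.5167, -0.168, 0.2892]
tcp_rot: [-179.9, -0.0, 86.5]
wrist_force: [0.4, 0.7, -1.2]
opening: 0.0308
```

Run:
```python
from plan import *
cv2.imwrite("pics/top3.png",cv2.resize(viewer.camera("top")[170:290,290:440],None,fx=5,fy=5,interpolation=cv2.INTER_CUBIC))
cv2.imwrite("pics/sc3.png",cv2.resize(viewer.camera("scene")[180:300,150:300],None,fx=5,fy=5,interpolation=cv2.INTER_CUBIC))
v=[.5125,-.2368,np.radians(-3.55)]
t=jigT(v,(0,.038,.290))[0]; print(t)
plan(t,86.45,-.6)
```

```text
[ 0.51485294 -0.19887292  0.29      ]
pos [ 0.517  -0.1675  0.2897] yaw 86.55 F [-0.3  0.4 -0.3] t 4.43 n 1
[{"claw": -0.6, "travel": [-3.14, -0.03, -0.03], "turn": 0.1}]
```

View pics/top3.png

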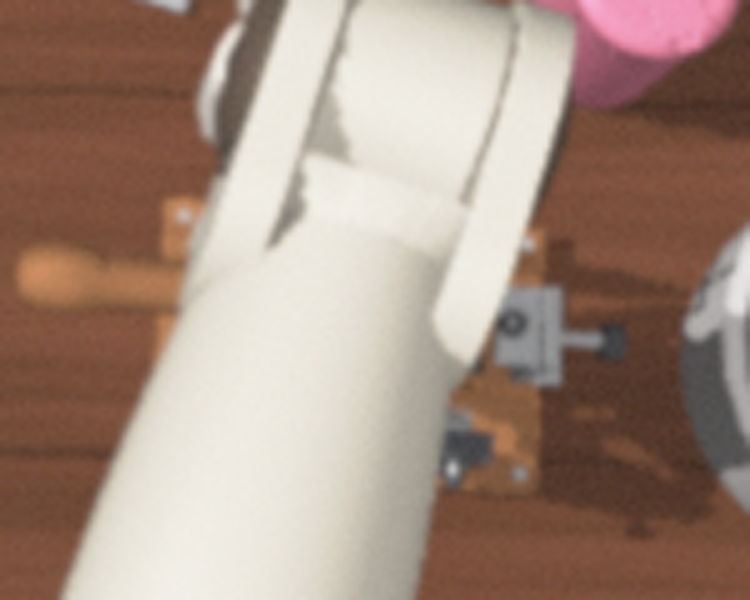

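View pics/sc3.png

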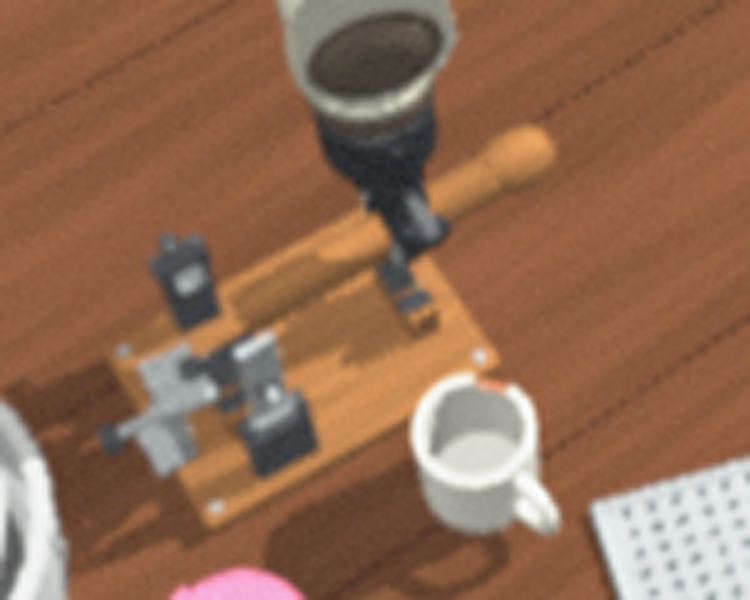

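Run:
```python
from plan import *
a=np.radians(86.5);d=np.array([np.cos(a),np.sin(a),-.004]); 
g=np.array([.517,-.1675,.2897-.159])
h=g+d*.127;b=g-d*.118
print("head top",(proj("top",h)-(290,170))*5+2,"scene",(proj("scene",np.array([h,b]))-(150,180))*5+2)
```

```text
head top [[ 12.78922147 272.29955255]] scene [[552.04113963 139.28035396]
 [239.69710478 310.12621978]]
```

>>> move_arm(
  commands=[
    {"claw": -0.6,"travel": [-1.45,0,0],"turn": 0.05},
    {"claw": -0.6,"travel": [-1.4,0,0],"turn": 0.05},
    {"claw": -0.6,"travel": [0,0,2],"turn": 0},
    {"claw": -0.6,"travel": [0,0,2],"turn": 0},
    {"claw": -0.6,"travel": [0,0,1.5],"turn": 0},
  ],
)

```text
time: 4.85
ee_pos: [0.5151, -0.197, 0.2338]
tcp_rot: [-180.0, -0.0, 86.4]
wrist_force: [0.6, -0.7, -1.6]
opening: 0.0307
```

>>> move_arm(
  commands=[
    {"claw": -0.6,"travel": [0,0,0.2],"turn": 0},
    {"claw": -0.6,"travel": [0,0,0.2],"turn": 0},
    {"claw": -0.6,"travel": [0,0,0],"turn": 0},
  ],
)

```text
time: 5.1
ee_pos: [0.5153, -0.1969, 0.2316]
tcp_rot: [180.0, 0.0, 86.4]
wrist_force: [0.2, -0.5, -1.0]
opening: 0.0308
```

Run:
```python
from plan import *
cv2.imwrite("pics/sc4.png",cv2.resize(viewer.camera("scene")[180:300,150:300],None,fx=5,fy=5,interpolation=cv2.INTER_CUBIC))
v=[.5125,-.2368,np.radians(-3.55)]
t=jigT(v,(0,.041,.22))[0]; print(t)
plan(t,86.45,-.6)
```

```text
[ 0.5150387  -0.19587867  0.22      ]
pos [ 0.5155 -0.197   0.2322] yaw 86.39 F [-0.1 -0.3 -1.4] t 5.15 n 1
[{"claw": -0.6, "travel": [0.1, -0.05, 1.22], "turn": -0.06}]
```

View pics/sc4.png

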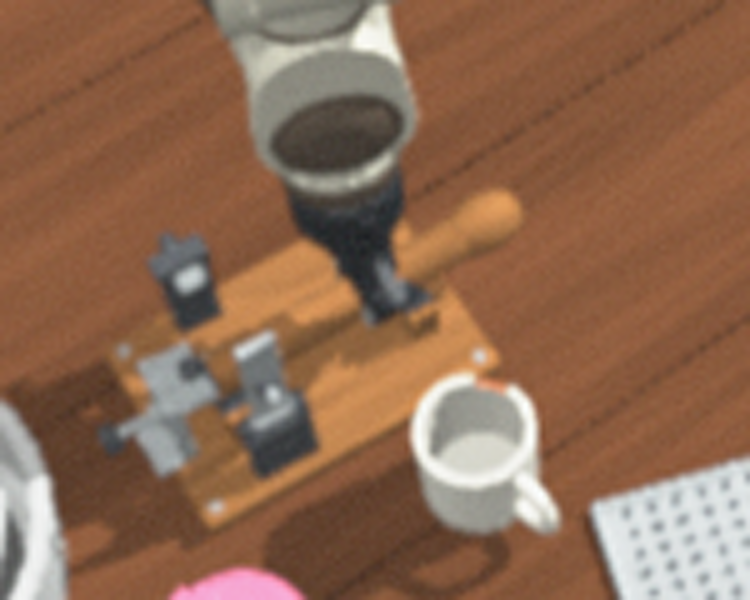

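The pestle is over the vee line, with the butt just short of the plate near (215,385). The strap is untouched. I'll lower slowly.

>>> move_arm(
  commands=[
    {"claw": -0.6,"travel": [0,0,0.2],"turn": 0},
    {"claw": -0.6,"travel": [0,0,0.2],"turn": 0},
    {"claw": -0.6,"travel": [0,0,0.2],"turn": 0},
  ],
)

```text
time: 5.4
ee_pos: [0.5153, -0.197, 0.2256]
tcp_rot: [179.9, 0.0, 86.4]
wrist_force: [-0.5, 0.3, -0.8]
opening: 0.0306
```

>>> move_arm(
  commands=[
    {"claw": -0.6,"travel": [0,0,0.1],"turn": 0},
    {"claw": -0.6,"travel": [0,0,0.1],"turn": 0},
    {"claw": -0.6,"travel": [0,0,0],"turn": 0},
  ],
)

```text
time: 5.65
ee_pos: [0.5151, -0.1969, 0.2231]
tcp_rot: [-180.0, 0.0, 86.4]
wrist_force: [0.1, 0.4, -0.9]
opening: 0.0307
```

>>> move_arm(
  commands=[
    {"claw": -0.6,"travel": [0,0,0.1],"turn": 0},
    {"claw": -0.6,"travel": [0,0,0],"turn": 0},
  ],
)

```text
time: 5.82
ee_pos: [0.5151, -0.1969, 0.2222]
tcp_rot: [180.0, 0.0, 86.4]
wrist_force: [0.6, 1.8, -0.4]
opening: 0.0305
```

>>> move_arm(
  commands=[
    {"claw": -0.6,"travel": [0,0,0.1],"turn": 0},
    {"claw": -0.6,"travel": [0,0,0],"turn": 0},
  ],
)

```text
time: 5.98
ee_pos: [0.5153, -0.197, 0.2216]
tcp_rot: [180.0, 0.0, 86.4]
wrist_force: [0.3, 1.7, 1.6]
opening: 0.0307
```

>>> move_arm(
  commands=[
    {"claw": -0.6,"travel": [0,0,0.1],"turn": 0},
    {"claw": -0.6,"travel": [0,0,0],"turn": 0},
  ],
)

```text
time: 6.15
ee_pos: [0.5153, -0.1969, 0.2213]
tcp_rot: [179.9, 0.0, 86.4]
wrist_force: [-1.3, 2.5, 7.2]
opening: 0.0306
```

Contact at TCP z ≈ 0.2215. I open to let it settle in the vees, then regrip lightly.

>>> move_arm(
  commands=[
    {"claw": 0.0,"travel": [0,0,0],"turn": 0},
    {"claw": 0.0,"travel": [0,0,0],"turn": 0},
    {"claw": 0.0,"travel": [0,0,0],"turn": 0},
  ],
)

```text
time: 6.4
ee_pos: [0.5151, -0.197, 0.22]
tcp_rot: [-180.0, 0.0, 86.4]
wrist_force: [-0.9, 0.8, -0.4]
opening: 0.0423
```

>>> move_arm(
  commands=[
    {"claw": -0.6,"travel": [0,0,0],"turn": 0},
    {"claw": -0.6,"travel": [0,0,0],"turn": 0},
    {"claw": -0.6,"travel": [0,0,0],"turn": 0},
    {"claw": -0.6,"travel": [0,0,0],"turn": 0},
    {"claw": -0.6,"travel": [0,0,0],"turn": 0},
  ],
  squeeze=30,
)

```text
time: 6.82
ee_pos: [0.5154, -0.197, 0.2203]
tcp_rot: [180.0, 0.0, 86.4]
wrist_force: [3.1, -0.3, -0.9]
opening: 0.0311
```

>>> move_arm(
  commands=[
    {"claw": -0.6,"travel": [-0.4,0.05,0],"turn": 0},
    {"claw": -0.6,"travel": [-0.4,0,0],"turn": 0},
    {"claw": -0.6,"travel": [-0.4,0,0],"turn": 0},
    {"claw": -0.6,"travel": [-0.4,0,0],"turn": 0},
    {"claw": -0.6,"travel": [0,0,0],"turn": 0},
  ],
)

```text
time: 7.23
ee_pos: [0.5145, -0.2138, 0.2202]
tcp_rot: [-180.0, 0.0, 86.3]
wrist_force: [2.1, -2.1, 1.2]
opening: 0.0309
```

>>> move_arm(
  commands=[
    {"claw": -0.6,"travel": [-0.1,0,0],"turn": 0},
    {"claw": -0.6,"travel": [-0.1,0,0],"turn": 0},
    {"claw": -0.6,"travel": [-0.1,0,0],"turn": 0},
    {"claw": -0.6,"travel": [0,0,0],"turn": 0},
  ],
)

```text
time: 7.57
ee_pos: [0.5144, -0.216, 0.2202]
tcp_rot: [-180.0, -0.0, 86.4]
wrist_force: [1.6, 1.8, 1.6]
opening: 0.0311
```

>>> move_arm(
  commands=[
    {"claw": -0.6,"travel": [-0.1,0,0],"turn": 0},
    {"claw": -0.6,"travel": [-0.1,0,0],"turn": 0},
    {"claw": -0.6,"travel": [0,0,0],"turn": 0},
  ],
)

```text
time: 7.82
ee_pos: [0.5143, -0.218, 0.2202]
tcp_rot: [-180.0, -0.0, 86.4]
wrist_force: [1.8, 3.1, 1.1]
opening: 0.031
```

>>> move_arm(
  commands=[
    {"claw": -0.6,"travel": [-0.1,0,0],"turn": 0},
    {"claw": -0.6,"travel": [-0.1,0,0],"turn": 0},
    {"claw": -0.6,"travel": [0,0,0],"turn": 0},
  ],
)

```text
time: 8.07
ee_pos: [0.5141, -0.2201, 0.2202]
tcp_rot: [-180.0, 0.0, 86.4]
wrist_force: [1.4, 2.6, 1.5]
opening: 0.0308
```

>>> move_arm(
  commands=[
    {"claw": -0.6,"travel": [-0.1,0,0],"turn": 0},
    {"claw": -0.6,"travel": [0,0,0],"turn": 0},
  ],
)

```text
time: 8.23
ee_pos: [0.5141, -0.221, 0.2202]
tcp_rot: [-180.0, -0.0, 86.4]
wrist_force: [1.4, 3.1, 2.6]
opening: 0.0311
```

>>> move_arm(
  commands=[
    {"claw": -0.6,"travel": [-0.1,0,0],"turn": 0},
    {"claw": -0.6,"travel": [0,0,0],"turn": 0},
  ],
)

```text
time: 8.4
ee_pos: [0.514, -0.2219, 0.2202]
tcp_rot: [-180.0, -0.0, 86.4]
wrist_force: [0.6, 4.1, 2.1]
opening: 0.0312
```

>>> move_arm(
  commands=[
    {"claw": -0.6,"travel": [-0.1,0,0],"turn": 0},
    {"claw": -0.6,"travel": [0,0,0],"turn": 0},
  ],
)

```text
time: 8.57
ee_pos: [0.514, -0.2223, 0.2202]
tcp_rot: [-180.0, -0.1, 86.4]
wrist_force: [1.7, 8.6, 4.2]
opening: 0.031
```

>>> move_arm(
  commands=[
    {"claw": -0.6,"travel": [-0.1,0,0],"turn": 0},
    {"claw": -0.6,"travel": [0,0,0],"turn": 0},
  ],
)

```text
time: 8.73
ee_pos: [0.5139, -0.2227, 0.2201]
tcp_rot: [-180.0, -0.2, 86.5]
wrist_force: [0.8, 15.5, 4.7]
opening: 0.0311
```

The stop is felt clearly: force rises from 3 to 15 N at y ≈ −0.2221. I release here with the push still on and look.

>>> move_arm(
  commands=[
    {"claw": -0.6,"travel": [0.02,0,0],"turn": 0},
    {"claw": 0.1,"travel": [0,0,0],"turn": 0},
    {"claw": 0.1,"travel": [0,0,0],"turn": 0},
    {"claw": 0.1,"travel": [0,0,0],"turn": 0},
  ],
)

```text
time: 9.07
ee_pos: [0.5138, -0.2241, 0.22]
tcp_rot: [-180.0, 0.0, 86.4]
wrist_force: [-0.2, -0.7, -0.8]
opening: 0.0469
```

>>> move_arm(
  commands=[
    {"claw": 0.1,"travel": [0,0,-1],"turn": 0},
    {"claw": 0.1,"travel": [0,0,-2],"turn": 0},
    {"claw": 0.1,"travel": [0,0,-3],"turn": 0},
    {"claw": 0.1,"travel": [0,0,-3],"turn": 0},
    {"claw": 0.1,"travel": [0,0,-2],"turn": 0},
  ],
)

```text
time: 9.48
ee_pos: [0.5138, -0.224, 0.3339]
tcp_rot: [179.9, 0.1, 86.4]
wrist_force: [0.7, 0.4, -0.1]
opening: 0.0468
```

Run:
```python
from plan import *
cv2.imwrite("pics/top5.png",cv2.resize(viewer.camera("top")[170:290,290:440],None,fx=5,fy=5,interpolation=cv2.INTER_CUBIC))
cv2.imwrite("pics/sc5.png",cv2.resize(viewer.camera("scene")[180:300,150:300],None,fx=5,fy=5,interpolation=cv2.INTER_CUBIC))
print(status.get_obs()['ee_pos'],status.get_obs()['q'])
```

```text
[ 0.51431252 -0.22420517  0.33510406] [-2.35491007e+01  5.38860806e+00  2.81355825e+00  8.70426286e+01
 -2.42146660e-02  7.00949325e+01]
```

View pics/top5.png

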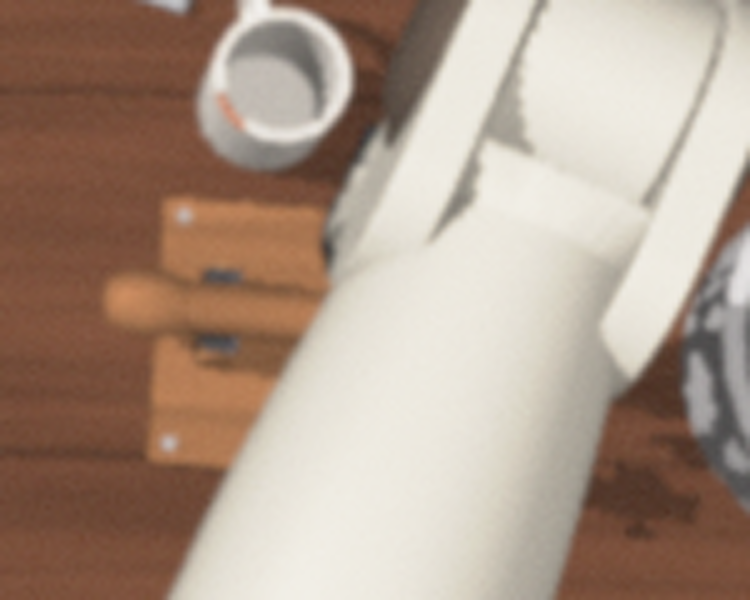

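View pics/sc5.png

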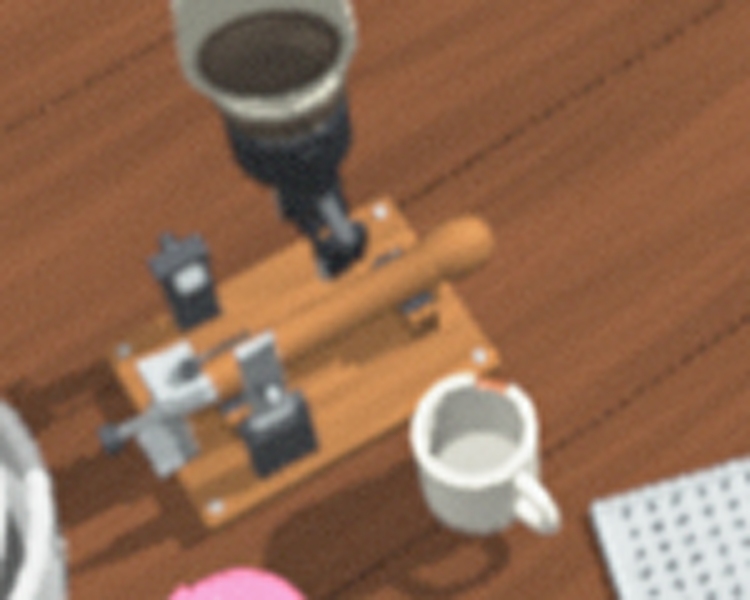

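The pestle lies in both vees with its butt under the plate, and the strap is still upright at about (260,365). I'll nudge the head end with closed fingers to confirm it is home.

Run:
```python
from plan import *
v=[.5125,-.2368,np.radians(-3.55)]
v[0]+=.5139-jigT(v,(0,.014,.22))[0][0]  # recentre x from seated grip
print(v)
a=jigT(v,(0,.185,.30))[0]; plan(a,86.45,-1); 
b=jigT(v,(0,.185,.228))[0]; plan(b,86.45,-1,start=[*a,86.45])
```

```text
[np.float64(0.5130331262564698), -0.2368, np.float64(-0.061959188445798695)]
pos [ 0.5143 -0.2242  0.3351] yaw 86.36 F [-0.1  0.3  0.2] t 9.58 n 5
[{"claw": -1, "travel": [3.45, -0.02, 0.7], "turn": -0.02}, {"claw": -1, "travel": [3.45, -0.01, 0.7], "turn": -0.02}, {"claw": -1, "travel": [3.45, -0.01, 0.7], "turn": -0.02}, {"claw": -1, "travel": [3.45, -0.01, 0.7], "turn": -0.02}, {"claw": -1, "travel": [3.45, -0.01, 0.7], "turn": -0.02}]
pos [ 0.5245 -0.0522  0.3   ] yaw 86.45 F [-0.1  0.3  0.2] t 9.58 n 2
[{"claw": -1, "travel": [0.0, 0.0, 3.6], "turn": -0.0}, {"claw": -1, "travel": [0.0, 0.0, 3.6], "turn": -0.0}]
```

>>> move_arm(
  commands=[
    {"claw": -1,"travel": [3.45,0,0.3],"turn": 0},
    {"claw": -1,"travel": [3.45,0,0.3],"turn": 0},
    {"claw": -1,"travel": [3.45,0,0.3],"turn": 0},
    {"claw": -1,"travel": [3.45,0,0.9],"turn": 0},
    {"claw": -1,"travel": [3.45,0,1.7],"turn": 0},
  ],
)

```text
time: 10.0
ee_pos: [0.5249, -0.0504, 0.2964]
tcp_rot: [179.8, 0.0, 86.3]
wrist_force: [0.5, -0.0, -0.3]
opening: -0.0001
```

>>> move_arm(
  commands=[
    {"claw": -1,"travel": [0,0,0],"turn": 0},
    {"claw": -1,"travel": [0,0,2.4],"turn": 0},
    {"claw": -1,"travel": [0,0,2.4],"turn": 0},
    {"claw": -1,"travel": [0,0,2.4],"turn": 0},
    {"claw": -1,"travel": [0,0,0],"turn": 0},
  ],
)

```text
time: 10.42
ee_pos: [0.5233, -0.0516, 0.2185]
tcp_rot: [-179.6, 0.0, 86.4]
wrist_force: [-1.0, 0.3, -0.6]
opening: 0.0001
```

>>> move_arm(
  commands=[
    {"claw": -1,"travel": [-1,0,0],"turn": 0},
    {"claw": -1,"travel": [-0.8,0,0],"turn": 0},
    {"claw": -1,"travel": [-0.5,0,0],"turn": 0},
    {"claw": -1,"travel": [0,0,0],"turn": 0},
  ],
)

```text
time: 10.75
ee_pos: [0.5237, -0.0761, 0.2248]
tcp_rot: [179.9, 0.0, 86.3]
wrist_force: [-0.8, -0.4, -0.1]
opening: -0.0001
```

>>> move_arm(
  commands=[
    {"claw": -1,"travel": [-0.15,0,0],"turn": 0},
    {"claw": -1,"travel": [-0.15,0,0],"turn": 0},
    {"claw": -1,"travel": [0,0,0],"turn": 0},
  ],
)

```text
time: 11.0
ee_pos: [0.5233, -0.0778, 0.2235]
tcp_rot: [180.0, 0.0, 86.4]
wrist_force: [-0.5, 0.5, 0.1]
opening: -0.0
```

>>> move_arm(
  commands=[
    {"claw": -1,"travel": [-0.1,0,0],"turn": 0},
    {"claw": -1,"travel": [-0.1,0,0],"turn": 0},
    {"claw": -1,"travel": [0,0,0],"turn": 0},
  ],
)

```text
time: 11.25
ee_pos: [0.5231, -0.0795, 0.2232]
tcp_rot: [-180.0, 0.0, 86.4]
wrist_force: [0.6, -0.4, -0.4]
opening: 0.0001
```

>>> move_arm(
  commands=[
    {"claw": -1,"travel": [-0.1,0,0],"turn": 0},
    {"claw": -1,"travel": [0,0,0],"turn": 0},
  ],
)

```text
time: 11.42
ee_pos: [0.523, -0.0805, 0.2232]
tcp_rot: [-180.0, 0.0, 86.4]
wrist_force: [-1.2, -0.5, -0.1]
opening: -0.0
```

>>> move_arm(
  commands=[
    {"claw": -1,"travel": [-0.1,0,0],"turn": 0},
    {"claw": -1,"travel": [-0.1,0,0],"turn": 0},
    {"claw": -1,"travel": [0,0,0],"turn": 0},
  ],
)

```text
time: 11.67
ee_pos: [0.5229, -0.0827, 0.2232]
tcp_rot: [-180.0, 0.0, 86.4]
wrist_force: [0.1, -0.8, -0.3]
opening: -0.0001
```

>>> move_arm(
  commands=[
    {"claw": -1,"travel": [-0.1,0,0],"turn": 0},
    {"claw": -1,"travel": [0,0,0],"turn": 0},
  ],
)

```text
time: 11.83
ee_pos: [0.5228, -0.0837, 0.2232]
tcp_rot: [180.0, 0.0, 86.4]
wrist_force: [-0.6, -0.3, -0.7]
opening: -0.0002
```

>>> move_arm(
  commands=[
    {"claw": -1,"travel": [-0.1,0,0],"turn": 0},
    {"claw": -1,"travel": [0,0,0],"turn": 0},
  ],
)

```text
time: 12.0
ee_pos: [0.5227, -0.0846, 0.2232]
tcp_rot: [-180.0, 0.0, 86.4]
wrist_force: [-0.7, 0.9, 0.4]
opening: 0.0001
```

>>> move_arm(
  commands=[
    {"claw": -1,"travel": [-0.1,0,0],"turn": 0},
    {"claw": -1,"travel": [0,0,0],"turn": 0},
  ],
)

```text
time: 12.17
ee_pos: [0.5227, -0.0856, 0.2232]
tcp_rot: [180.0, 0.0, 86.4]
wrist_force: [-0.3, 0.7, -0.1]
opening: 0.0003
```

>>> move_arm(
  commands=[
    {"claw": -1,"travel": [-0.1,0,0],"turn": 0},
    {"claw": -1,"travel": [0,0,0],"turn": 0},
  ],
)

```text
time: 12.33
ee_pos: [0.5226, -0.0864, 0.2232]
tcp_rot: [180.0, -0.1, 86.4]
wrist_force: [0.5, 2.4, 0.1]
opening: 0.0001
```

>>> move_arm(
  commands=[
    {"claw": -1,"travel": [-0.1,0,0],"turn": 0},
    {"claw": -1,"travel": [0,0,0],"turn": 0},
  ],
)

```text
time: 12.5
ee_pos: [0.5226, -0.0869, 0.2232]
tcp_rot: [180.0, -0.1, 86.4]
wrist_force: [0.4, 7.6, 0.7]
opening: -0.0002
```

>>> move_arm(
  commands=[
    {"claw": -1,"travel": [-0.08,0,0],"turn": 0},
    {"claw": -1,"travel": [0,0,0],"turn": 0},
  ],
)

```text
time: 12.67
ee_pos: [0.5226, -0.0872, 0.2232]
tcp_rot: [180.0, -0.2, 86.5]
wrist_force: [0.4, 11.5, 0.5]
opening: -0.0002
```

Force rose at once to 11.5 N with no free travel, so the pestle is home. Next I plan the strap push in jig-local axes, which line up with the tool: tool x = local y, tool y = local x.

Run:
```python
from plan import *
v=[.51303,-.2368,-.06196]
o=status.get_obs(); p=o['ee_pos']; c,s=np.cos(v[2]),np.sin(v[2])
d=p[:2]-v[:2]; print("local now",c*d[0]+s*d[1],-s*d[0]+c*d[1],p[2],o['tcp_rot'][2])
print("theta: tool local x, TCP z")
for th in [1.65,1.5,1.3,1.1,.9,.7,.5,.4,.3,.2,.15,.1,.05,.03,0]:
    r=80+(1.65-th)/1.65*20
    print(th,round(57-r*np.cos(th)+2.5*np.sin(th)+14.5,1),round(90.5+r*np.sin(th)+2.5*np.cos(th)+173,1))
```

```text
local now 0.0002841812401756603 0.14988454497917292 0.2232182014011306 86.45591258052634
theta: tool local x, TCP z
1.65 80.3 343.1
1.5 68.2 345.3
1.3 51.4 345.3
1.1 34.4 341.9
0.9 18.1 334.8
0.7 3.1 324.4
0.5 -9.7 310.7
0.4 -15.2 302.9
0.3 -19.8 294.4
0.2 -23.6 285.3
0.15 -25.2 280.6
0.1 -26.5 275.8
0.05 -27.6 271.0
0.03 -28.0 269.0
0 -28.5 266.0
```

>>> move_arm(
  commands=[
    {"claw": -1,"travel": [1,0,0],"turn": 0},
    {"claw": -1,"travel": [0,0,-4],"turn": 0},
    {"claw": -1,"travel": [0,0,-4],"turn": 0},
    {"claw": -1,"travel": [0,0,-4],"turn": 0},
    {"claw": -1,"travel": [0,0,-4],"turn": 0},
  ],
)

```text
time: 13.08
ee_pos: [0.5227, -0.078, 0.385]
tcp_rot: [-180.0, 0.0, 86.4]
wrist_force: [0.5, -0.2, -0.0]
opening: 0.0001
```

>>> move_arm(
  commands=[
    {"claw": -1,"travel": [0,2.1,-1.7],"turn": 0},
    {"claw": -1,"travel": [-3.5,2.1,0],"turn": 0},
    {"claw": -1,"travel": [-3.5,2.1,0],"turn": 0},
    {"claw": -1,"travel": [-3.5,2.1,0],"turn": 0},
    {"claw": -1,"travel": [-3.5,2.1,0],"turn": 0},
  ],
)

```text
time: 13.5
ee_pos: [0.6198, -0.2259, 0.4004]
tcp_rot: [180.0, 0.1, 86.4]
wrist_force: [0.5, 1.0, -0.4]
opening: 0.0001
```

>>> move_arm(
  commands=[
    {"claw": -1,"travel": [-3.5,0,0],"turn": 0},
    {"claw": -1,"travel": [-3.0,0,0],"turn": 0},
    {"claw": -1,"travel": [-1.5,0,0],"turn": 0},
    {"claw": -1,"travel": [0,0,0],"turn": 0},
    {"claw": -1,"travel": [0,0,0],"turn": 0},
  ],
)

```text
time: 13.92
ee_pos: [0.614, -0.3047, 0.3998]
tcp_rot: [-180.0, -0.0, 86.3]
wrist_force: [-0.2, 0.3, -0.3]
opening: 0.0002
```

```bash
cat > loc.py <<'E'
from plan import *
v=[.51303,-.2368,-.06196]
def loc():
    o=status.get_obs(); p=o['ee_pos']; c,s=np.cos(v[2]),np.sin(v[2])
    d=p[:2]-v[:2]; print("local mm",((c*d[0]+s*d[1])*1e3).round(1),((-s*d[0]+c*d[1])*1e3).round(1),(p[2]*1e3).round(1),"yaw",o['tcp_rot'][2].round(2))
    F=o['wrist_force'];print("F loc",round(c*F[0]+s*F[1],1),round(-s*F[0]+c*F[1],1),round(F[2],1),"t",round(o['time'],2))
def pic(n,k,r):
    cv2.imwrite(f"pics/{n}{k}.png",cv2.resize(viewer.camera(n)[r[0]:r[1],r[2]:r[3]],None,fx=5,fy=5,interpolation=cv2.INTER_CUBIC))
E
python3 - <<'E'
from loc import *
loc(); pic("scene",6,(180,300,150,300))
E
```

```text
local mm 105.0 -61.5 399.8 yaw 86.3
F loc -0.2 0.2 -0.3 t 13.92
```

View pics/scene6.png

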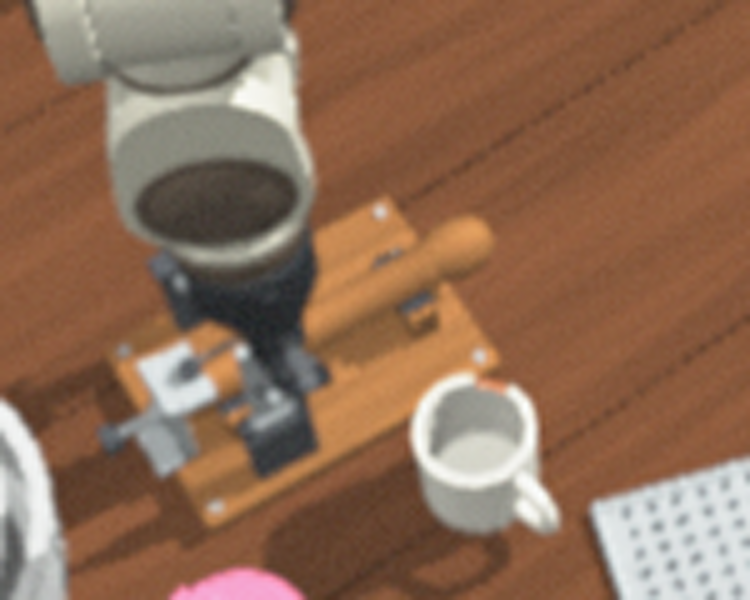

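The fingertips, at about (300,375), are on the hinge side of the upright strap, and the nose edge shows at (245,355). I descend beside it and push.

>>> move_arm(
  commands=[
    {"claw": -1,"travel": [0.1,0,2.5],"turn": 0},
    {"claw": -1,"travel": [0,0,2.5],"turn": 0},
    {"claw": -1,"travel": [0,0,0.5],"turn": 0},
    {"claw": -1,"travel": [0,0,0],"turn": 0},
  ],
)

```text
time: 14.3
ee_pos: [0.614, -0.3019, 0.3438]
tcp_rot: [-179.8, -0.1, 86.5]
wrist_force: [0.1, -0.1, 0.0]
opening: 0.0002
```

>>> move_arm(
  commands=[
    {"claw": -1,"travel": [0,-0.6,0],"turn": 0},
    {"claw": -1,"travel": [0,-0.6,0],"turn": 0},
    {"claw": -1,"travel": [0,-0.6,0],"turn": 0},
    {"claw": -1,"travel": [0,0,0],"turn": 0},
  ],
)

```text
time: 14.63
ee_pos: [0.5951, -0.3024, 0.347]
tcp_rot: [179.9, 0.1, 86.4]
wrist_force: [0.0, 0.1, -0.4]
opening: -0.0002
```

>>> move_arm(
  commands=[
    {"claw": -1,"travel": [0,-0.6,0],"turn": 0},
    {"claw": -1,"travel": [0,-0.6,0],"turn": 0},
    {"claw": -1,"travel": [0,-0.6,0],"turn": 0},
  ],
)

```text
time: 14.88
ee_pos: [0.5776, -0.3013, 0.3455]
tcp_rot: [180.0, 0.0, 86.4]
wrist_force: [1.5, -0.2, 0.9]
opening: -0.0001
```

Run:
```python
from loc import *
loc(); pic("scene",7,(180,300,150,300))
```

```text
local mm 68.5 -60.4 345.5 yaw 86.37
F loc 1.5 -0.1 0.9 t 14.88
```

View pics/scene7.png

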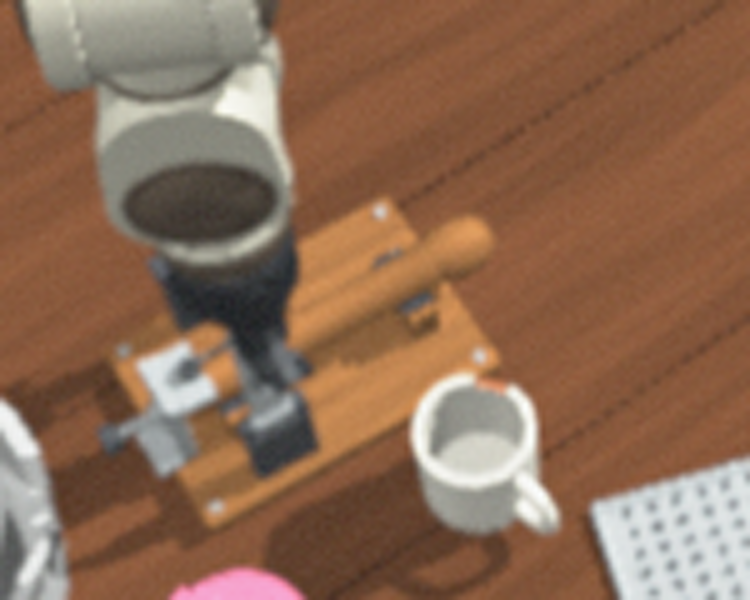

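Light contact at 1.5 N. I follow the strap's arc.

>>> move_arm(
  commands=[
    {"claw": -1,"travel": [0,-0.85,0],"turn": 0},
    {"claw": -1,"travel": [0,-0.85,0],"turn": 0},
    {"claw": -1,"travel": [0,-0.85,0.15],"turn": 0},
    {"claw": -1,"travel": [0,-0.85,0.2],"turn": 0},
  ],
)

```text
time: 15.27
ee_pos: [0.5433, -0.299, 0.3417]
tcp_rot: [180.0, 0.0, 86.4]
wrist_force: [1.2, -1.0, -0.4]
opening: -0.0002
```

>>> move_arm(
  commands=[
    {"claw": -1,"travel": [0,-0.8,0.3],"turn": 0},
    {"claw": -1,"travel": [0,-0.8,0.4],"turn": 0},
    {"claw": -1,"travel": [0,-0.75,0.5],"turn": 0},
    {"claw": -1,"travel": [0,-0.75,0.55],"turn": 0},
  ],
)

```text
time: 15.6
ee_pos: [0.5123, -0.297, 0.3242]
tcp_rot: [180.0, 0.0, 86.4]
wrist_force: [0.0, -0.8, 0.3]
opening: -0.0001
```

Run:
```python
from loc import *
loc(); pic("scene",8,(180,300,150,300))
```

```text
local mm 3.0 -60.2 324.2 yaw 86.37
F loc 0.1 -0.8 0.3 t 15.6
```

View pics/scene8.png

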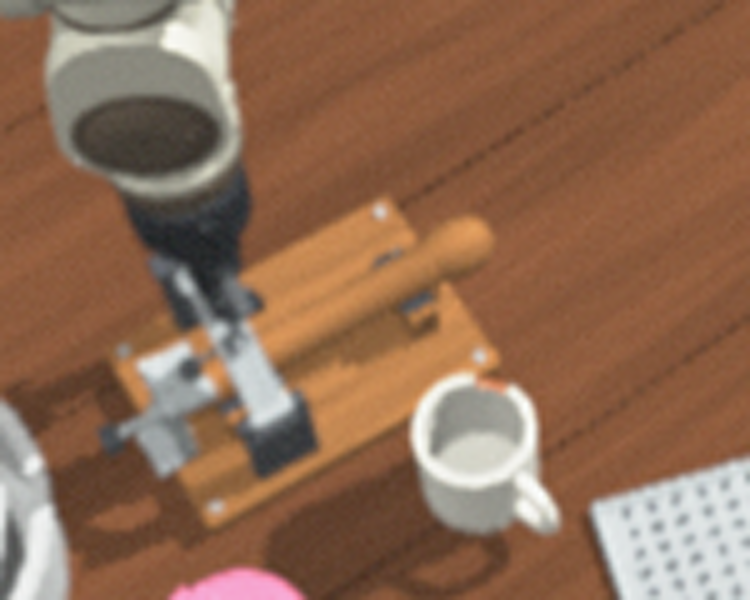

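The strap is following the fingers down, with the nose now near (185,280). I carry on round the arc.

>>> move_arm(
  commands=[
    {"claw": -1,"travel": [0,-0.65,0.65],"turn": 0},
    {"claw": -1,"travel": [0,-0.6,0.7],"turn": 0},
    {"claw": -1,"travel": [0,-0.55,0.8],"turn": 0},
    {"claw": -1,"travel": [0,-0.45,0.85],"turn": 0},
    {"claw": -1,"travel": [0,0,0],"turn": 0},
  ],
)

```text
time: 16.07
ee_pos: [0.4897, -0.2955, 0.2928]
tcp_rot: [-179.9, -0.1, 86.4]
wrist_force: [-0.4, -0.6, -0.8]
opening: 0.0001
```

>>> move_arm(
  commands=[
    {"claw": -1,"travel": [0,-0.2,0.45],"turn": 0},
    {"claw": -1,"travel": [0,-0.2,0.45],"turn": 0},
    {"claw": -1,"travel": [0,0,0],"turn": 0},
  ],
)

```text
time: 16.32
ee_pos: [0.4866, -0.2954, 0.2846]
tcp_rot: [-180.0, -0.0, 86.4]
wrist_force: [-0.3, 1.1, -0.1]
opening: -0.0002
```

Run:
```python
from loc import *
loc(); pic("scene",9,(180,300,150,300))
```

```text
local mm -22.8 -60.1 284.6 yaw 86.38
F loc -0.3 1.1 -0.1 t 16.32
```

View pics/scene9.png

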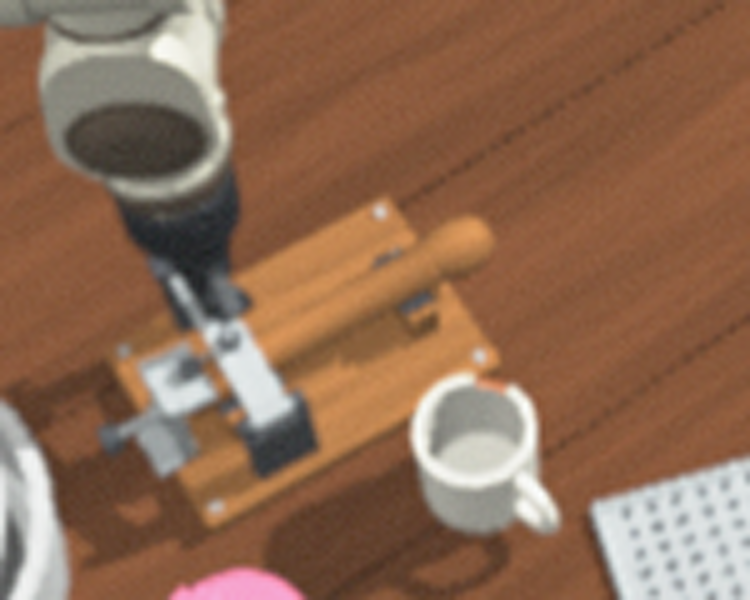

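>>> move_arm(
  commands=[
    {"claw": -1,"travel": [0,-0.15,0.3],"turn": 0},
    {"claw": -1,"travel": [0,-0.1,0.3],"turn": 0},
    {"claw": -1,"travel": [0,0,0],"turn": 0},
  ],
)

```text
time: 16.62
ee_pos: [0.4842, -0.2953, 0.2786]
tcp_rot: [-180.0, -0.0, 86.4]
wrist_force: [-0.5, 0.6, 0.5]
opening: -0.0001
```

>>> move_arm(
  commands=[
    {"claw": -1,"travel": [0,-0.1,0.15],"turn": 0},
    {"claw": -1,"travel": [0,-0.05,0.15],"turn": 0},
    {"claw": -1,"travel": [0,0,0],"turn": 0},
  ],
)

```text
time: 16.87
ee_pos: [0.4828, -0.2952, 0.2761]
tcp_rot: [180.0, 0.0, 86.4]
wrist_force: [-0.6, 0.5, 0.8]
opening: -0.0001
```

Run:
```python
from loc import *
loc()
```

```text
local mm -26.5 -60.2 276.1 yaw 86.37
F loc -0.6 0.5 0.8 t 16.87
```

Now the final press, in 1 mm steps.

>>> move_arm(
  commands=[
    {"claw": -1,"travel": [0,-0.05,0.1],"turn": 0},
    {"claw": -1,"travel": [0,-0.05,0.1],"turn": 0},
    {"claw": -1,"travel": [0,0,0],"turn": 0},
  ],
)

```text
time: 17.12
ee_pos: [0.4823, -0.2952, 0.2754]
tcp_rot: [179.9, 0.0, 86.4]
wrist_force: [2.1, 1.0, 6.3]
opening: 0.0002
```

>>> move_arm(
  commands=[
    {"claw": -1,"travel": [0,0,0.1],"turn": 0},
    {"claw": -1,"travel": [0,0,0.1],"turn": 0},
    {"claw": -1,"travel": [0,0,0],"turn": 0},
  ],
)

```text
time: 17.37
ee_pos: [0.4822, -0.2951, 0.2739]
tcp_rot: [179.8, 0.1, 86.4]
wrist_force: [-1.0, 1.8, 10.3]
opening: 0.0002
```

>>> move_arm(
  commands=[
    {"claw": -1,"travel": [0,0,0.1],"turn": 0},
    {"claw": -1,"travel": [0,0,0],"turn": 0},
  ],
)

```text
time: 17.53
ee_pos: [0.4821, -0.2951, 0.2725]
tcp_rot: [179.9, 0.0, 86.4]
wrist_force: [1.2, 1.1, 5.6]
opening: -0.0004
```

>>> move_arm(
  commands=[
    {"claw": -1,"travel": [0,0,0.1],"turn": 0},
    {"claw": -1,"travel": [0,0,0],"turn": 0},
  ],
)

```text
time: 17.7
ee_pos: [0.482, -0.2952, 0.2708]
tcp_rot: [179.9, 0.0, 86.4]
wrist_force: [1.7, 0.7, 4.5]
opening: -0.0001
```

>>> move_arm(
  commands=[
    {"claw": -1,"travel": [0,0,0.1],"turn": 0},
    {"claw": -1,"travel": [0,0,0],"turn": 0},
  ],
)

```text
time: 17.87
ee_pos: [0.482, -0.2952, 0.2694]
tcp_rot: [180.0, 0.0, 86.4]
wrist_force: [2.1, -0.2, 4.5]
opening: 0.0002
```

>>> move_arm(
  commands=[
    {"claw": -1,"travel": [0,0,0.1],"turn": 0},
    {"claw": -1,"travel": [0,0,0],"turn": 0},
  ],
)

```text
time: 18.03
ee_pos: [0.482, -0.2952, 0.268]
tcp_rot: [180.0, 0.0, 86.4]
wrist_force: [2.2, 0.1, 2.9]
opening: -0.0001
```

>>> move_arm(
  commands=[
    {"claw": -1,"travel": [0,0,0.1],"turn": 0},
    {"claw": -1,"travel": [0,0,0],"turn": 0},
  ],
)

```text
time: 18.2
ee_pos: [0.4819, -0.2952, 0.267]
tcp_rot: [180.0, 0.0, 86.4]
wrist_force: [1.1, -0.8, 1.4]
opening: -0.0
```

>>> move_arm(
  commands=[
    {"claw": -1,"travel": [0,0,0.05],"turn": 0},
    {"claw": -1,"travel": [0,0,0],"turn": 0},
  ],
)

```text
time: 18.37
ee_pos: [0.4819, -0.2952, 0.2666]
tcp_rot: [180.0, 0.0, 86.4]
wrist_force: [2.1, 0.3, 3.0]
opening: 0.0002
```

Run:
```python
from loc import *
loc(); pic("scene",10,(180,300,150,300))
```

```text
local mm -27.4 -60.2 266.6 yaw 86.38
F loc 2.0 0.4 3.0 t 18.37
```

View pics/scene10.png

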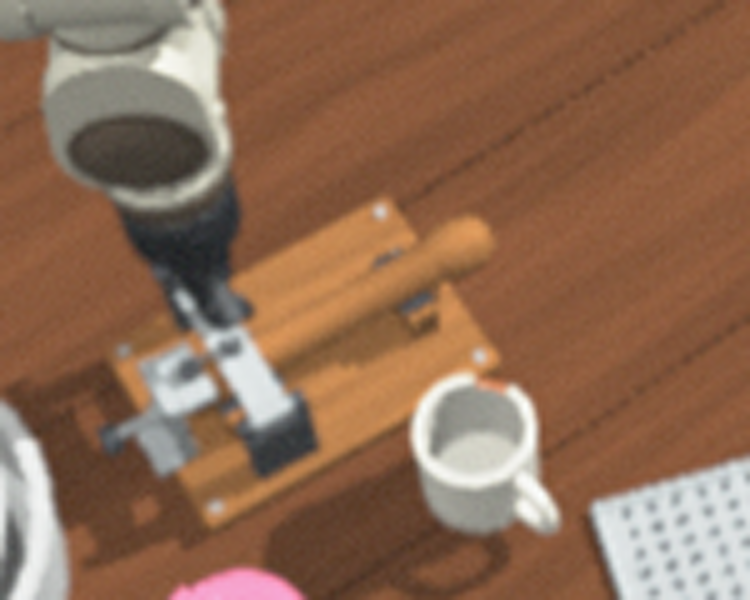

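>>> move_arm(
  commands=[
    {"claw": -1,"travel": [0,0,0.1],"turn": 0},
    {"claw": -1,"travel": [0,0,0],"turn": 0},
  ],
)

```text
time: 18.58
ee_pos: [0.4818, -0.2952, 0.2657]
tcp_rot: [180.0, 0.0, 86.4]
wrist_force: [1.1, -0.2, 3.4]
opening: 0.0002
```

>>> move_arm(
  commands=[
    {"claw": -1,"travel": [0,0,0.1],"turn": 0},
    {"claw": -1,"travel": [0,0,0],"turn": 0},
  ],
)

```text
time: 18.75
ee_pos: [0.4818, -0.2952, 0.2647]
tcp_rot: [-180.0, 0.0, 86.4]
wrist_force: [1.9, 0.7, 4.9]
opening: -0.0001
```

>>> move_arm(
  commands=[
    {"claw": -1,"travel": [0,0,0.1],"turn": 0},
    {"claw": -1,"travel": [0,0,0],"turn": 0},
  ],
)

```text
time: 18.92
ee_pos: [0.4818, -0.2952, 0.264]
tcp_rot: [180.0, 0.0, 86.4]
wrist_force: [0.5, 0.9, 6.3]
opening: 0.0003
```

>>> move_arm(
  commands=[
    {"claw": -1,"travel": [0,0,0.1],"turn": 0},
    {"claw": -1,"travel": [0,0,0],"turn": 0},
  ],
)

```text
time: 19.08
ee_pos: [0.4818, -0.2951, 0.2638]
tcp_rot: [179.9, 0.0, 86.4]
wrist_force: [-0.8, 2.0, 10.8]
opening: -0.0
```

>>> move_arm(
  commands=[
    {"claw": -1,"travel": [0,0,0.07],"turn": 0},
    {"claw": -1,"travel": [0,0,0],"turn": 0},
  ],
)

```text
time: 19.25
ee_pos: [0.4818, -0.2951, 0.2637]
tcp_rot: [179.9, 0.0, 86.4]
wrist_force: [-2.4, 2.5, 15.3]
opening: -0.0001
```

The hard end is reached at TCP z 0.2637 with 15 N, past the catch point. I back off and look.

>>> move_arm(
  commands=[
    {"claw": -1,"travel": [0,0,-0.1],"turn": 0},
    {"claw": -1,"travel": [0,0,-0.1],"turn": 0},
    {"claw": -1,"travel": [0,0,-0.2],"turn": 0},
    {"claw": -1,"travel": [0,0,0],"turn": 0},
  ],
)

```text
time: 19.58
ee_pos: [0.4818, -0.2952, 0.2662]
tcp_rot: [-180.0, 0.0, 86.4]
wrist_force: [1.2, -0.3, 4.7]
opening: -0.0001
```

>>> move_arm(
  commands=[
    {"claw": -1,"travel": [0,0,-1],"turn": 0},
    {"claw": -1,"travel": [0,0,-3],"turn": 0},
    {"claw": -1,"travel": [0,0,-4],"turn": 0},
    {"claw": -1,"travel": [0,0,-4],"turn": 0},
    {"claw": -1,"travel": [4,0,0],"turn": 0},
  ],
)

```text
time: 20.0
ee_pos: [0.4846, -0.2589, 0.3945]
tcp_rot: [179.4, 0.4, 86.1]
wrist_force: [2.7, -0.8, 0.7]
opening: -0.0001
```

>>> move_arm(
  commands=[
    {"claw": -1,"travel": [4,0,0],"turn": 0},
    {"claw": -1,"travel": [4,0,0],"turn": 0},
    {"claw": -1,"travel": [4,0,0],"turn": 0},
    {"claw": -1,"travel": [4,0,0],"turn": 0},
    {"claw": -1,"travel": [4,0,0],"turn": 0},
  ],
)

```text
time: 20.42
ee_pos: [0.4964, -0.0539, 0.3861]
tcp_rot: [-179.9, 0.0, 86.4]
wrist_force: [0.1, -0.4, 0.4]
opening: 0.0002
```

Run:
```python
from loc import *
loc(); pic("scene",11,(190,300,160,280)); pic("top",11,(180,290,300,430))
```

```text
local mm -27.9 181.5 386.1 yaw 86.35
F loc 0.2 -0.3 0.4 t 20.42
```

View pics/scene11.png

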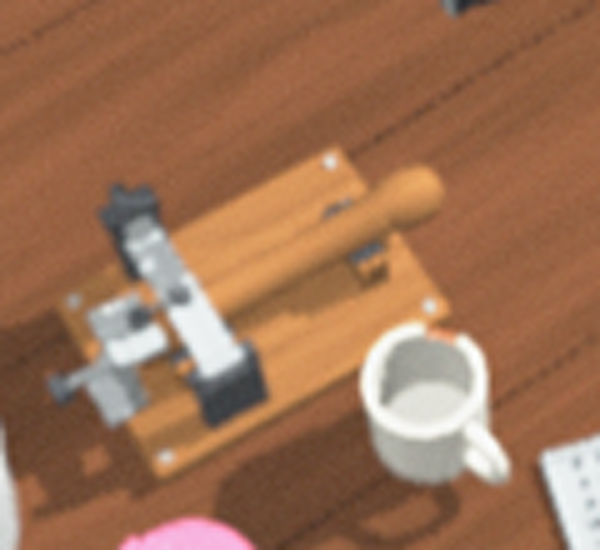

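View pics/top11.png

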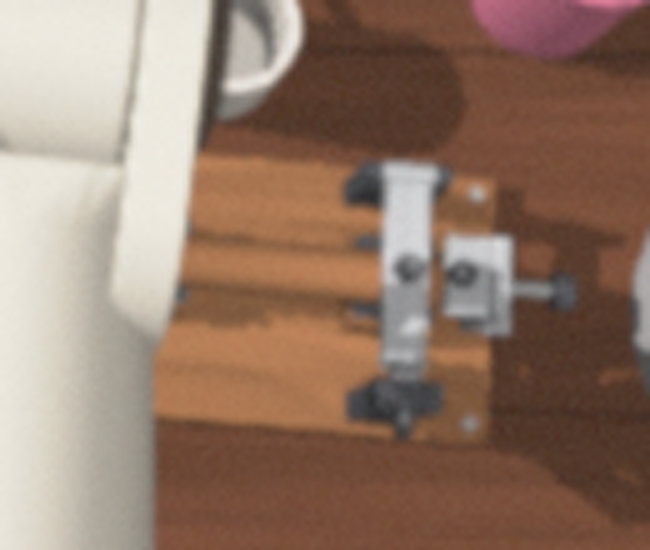

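The strap lies level across the handle with its nose at the catch post (top view (403,365)), and the pestle is still under the plate. Two contact checks remain: the butt home on the screw (nudge on the head), and the strap actually latched (height at which it is felt).

>>> move_arm(
  commands=[
    {"claw": -1,"travel": [0,2.8,2],"turn": 0},
    {"claw": -1,"travel": [0,0,4],"turn": 0},
    {"claw": -1,"travel": [0,0,4],"turn": 0},
    {"claw": -1,"travel": [0,0,4],"turn": 0},
    {"claw": -1,"travel": [0,0,2.3],"turn": 0},
  ],
)

```text
time: 20.93
ee_pos: [0.5236, -0.0578, 0.2184]
tcp_rot: [-179.7, 0.0, 86.4]
wrist_force: [-0.3, 0.3, -0.6]
opening: -0.0001
```

>>> move_arm(
  commands=[
    {"claw": -1,"travel": [-1,0,0],"turn": 0},
    {"claw": -1,"travel": [-1,0,0],"turn": 0},
    {"claw": -1,"travel": [-0.6,0,0],"turn": 0},
    {"claw": -1,"travel": [0,0,0],"turn": 0},
    {"claw": -1,"travel": [0,0,0],"turn": 0},
  ],
)

```text
time: 21.35
ee_pos: [0.5239, -0.0843, 0.2252]
tcp_rot: [179.8, 0.0, 86.3]
wrist_force: [0.3, -0.7, -0.5]
opening: 0.0002
```

Run:
```python
from loc import *
loc();print(status.get_obs()['ee_pos'])
```

```text
local mm 1.4 152.9 225.2 yaw 86.29
F loc 0.3 -0.7 -0.5 t 21.35
[ 0.52388807 -0.08430046  0.2251621 ]
```

>>> move_arm(
  commands=[
    {"claw": -1,"travel": [-0.1,-0.1,0.2],"turn": 0},
    {"claw": -1,"travel": [0,0,0],"turn": 0},
  ],
)

```text
time: 21.52
ee_pos: [0.5223, -0.0844, 0.2216]
tcp_rot: [179.9, 0.0, 86.4]
wrist_force: [-0.2, 0.3, -0.5]
opening: -0.0
```

>>> move_arm(
  commands=[
    {"claw": -1,"travel": [-0.05,0,0],"turn": 0},
    {"claw": -1,"travel": [0,0,0],"turn": 0},
  ],
)

```text
time: 21.68
ee_pos: [0.5223, -0.0846, 0.2212]
tcp_rot: [180.0, 0.0, 86.4]
wrist_force: [0.0, 0.2, 0.8]
opening: 0.0002
```

>>> move_arm(
  commands=[
    {"claw": -1,"travel": [-0.05,0,0],"turn": 0},
    {"claw": -1,"travel": [0,0,0],"turn": 0},
  ],
)

```text
time: 21.85
ee_pos: [0.5222, -0.0852, 0.221]
tcp_rot: [-180.0, 0.0, 86.4]
wrist_force: [0.1, 0.5, -0.1]
opening: 0.0002
```

>>> move_arm(
  commands=[
    {"claw": -1,"travel": [-0.05,0,0],"turn": 0},
    {"claw": -1,"travel": [0,0,0],"turn": 0},
  ],
)

```text
time: 22.02
ee_pos: [0.5222, -0.0858, 0.221]
tcp_rot: [-180.0, 0.0, 86.4]
wrist_force: [0.3, 0.1, 0.3]
opening: 0.0002
```

>>> move_arm(
  commands=[
    {"claw": -1,"travel": [-0.05,0,0],"turn": 0},
    {"claw": -1,"travel": [0,0,0],"turn": 0},
  ],
)

```text
time: 22.18
ee_pos: [0.5221, -0.0862, 0.2209]
tcp_rot: [-180.0, -0.0, 86.4]
wrist_force: [0.9, 2.0, 0.2]
opening: 0.0002
```

>>> move_arm(
  commands=[
    {"claw": -1,"travel": [-0.05,0,0],"turn": 0},
    {"claw": -1,"travel": [0,0,0],"turn": 0},
  ],
)

```text
time: 22.35
ee_pos: [0.5221, -0.0865, 0.221]
tcp_rot: [-180.0, -0.1, 86.4]
wrist_force: [0.3, 4.7, 0.1]
opening: -0.0002
```

>>> move_arm(
  commands=[
    {"claw": -1,"travel": [-0.05,0,0],"turn": 0},
    {"claw": -1,"travel": [0,0,0],"turn": 0},
  ],
)

```text
time: 22.52
ee_pos: [0.5221, -0.0868, 0.2209]
tcp_rot: [-180.0, -0.1, 86.4]
wrist_force: [0.0, 7.4, 0.2]
opening: 0.0
```

>>> move_arm(
  commands=[
    {"claw": -1,"travel": [-0.05,0,0],"turn": 0},
    {"claw": -1,"travel": [0,0,0],"turn": 0},
  ],
)

```text
time: 22.68
ee_pos: [0.522, -0.087, 0.2209]
tcp_rot: [-180.0, -0.2, 86.4]
wrist_force: [0.9, 10.1, -0.4]
opening: 0.0002
```

The head contact is at exactly the same place as before (−0.0862, 7.5 N at −0.0868), so the pestle is still home. Now I feel the strap height.

>>> move_arm(
  commands=[
    {"claw": -1,"travel": [1.5,0,0],"turn": 0},
    {"claw": -1,"travel": [0,-0.9,-3],"turn": 0},
    {"claw": -1,"travel": [0,-0.9,-4],"turn": 0},
    {"claw": -1,"travel": [-3.75,-0.9,-2],"turn": 0},
    {"claw": -1,"travel": [-3.75,0,0],"turn": 0},
  ],
)

```text
time: 23.1
ee_pos: [0.4916, -0.1441, 0.3158]
tcp_rot: [179.6, 0.1, 86.6]
wrist_force: [1.1, 0.9, 0.3]
opening: -0.0001
```

>>> move_arm(
  commands=[
    {"claw": -1,"travel": [-4,0,0],"turn": 0},
    {"claw": -1,"travel": [-4,0,0],"turn": 0},
    {"claw": -1,"travel": [-4,0,0],"turn": 0},
    {"claw": -1,"travel": [-3,0,0],"turn": 0},
    {"claw": -1,"travel": [0,0,0],"turn": 0},
  ],
)

```text
time: 23.52
ee_pos: [0.4814, -0.2988, 0.3096]
tcp_rot: [-180.0, 0.1, 86.1]
wrist_force: [0.3, -0.4, -1.1]
opening: -0.0003
```

>>> move_arm(
  commands=[
    {"claw": -1,"travel": [0,0,0],"turn": 0},
    {"claw": -1,"travel": [0,0,0],"turn": 0},
  ],
)

```text
time: 23.68
ee_pos: [0.4821, -0.2941, 0.31]
tcp_rot: [-180.0, -0.0, 86.3]
wrist_force: [0.9, -0.0, 0.3]
opening: 0.0
```

Run:
```python
from loc import *
loc()
```

```text
local mm -27.3 -59.1 310.0 yaw 86.34
F loc 0.9 0.1 0.3 t 23.68
```

>>> move_arm(
  commands=[
    {"claw": -1,"travel": [0,0,1.5],"turn": 0},
    {"claw": -1,"travel": [0,0,1],"turn": 0},
    {"claw": -1,"travel": [0,0,0.6],"turn": 0},
    {"claw": -1,"travel": [0,0,0.3],"turn": 0},
    {"claw": -1,"travel": [0,0,0],"turn": 0},
  ],
)

```text
time: 24.1
ee_pos: [0.4823, -0.2935, 0.2754]
tcp_rot: [-179.9, -0.0, 86.4]
wrist_force: [-0.2, -0.6, 0.2]
opening: -0.0
```

>>> move_arm(
  commands=[
    {"claw": -1,"travel": [0,0,0.15],"turn": 0},
    {"claw": -1,"travel": [0,0,0.15],"turn": 0},
    {"claw": -1,"travel": [0,0,0],"turn": 0},
  ],
)

```text
time: 24.35
ee_pos: [0.4824, -0.2941, 0.2733]
tcp_rot: [180.0, 0.0, 86.4]
wrist_force: [0.7, -0.5, -0.2]
opening: 0.0
```

>>> move_arm(
  commands=[
    {"claw": -1,"travel": [0,0,0.15],"turn": 0},
    {"claw": -1,"travel": [0,0,0],"turn": 0},
  ],
)

```text
time: 24.52
ee_pos: [0.4823, -0.2942, 0.2716]
tcp_rot: [180.0, 0.0, 86.4]
wrist_force: [0.3, 0.5, 0.5]
opening: 0.0001
```

>>> move_arm(
  commands=[
    {"claw": -1,"travel": [0,0,0.1],"turn": 0},
    {"claw": -1,"travel": [0,0,0],"turn": 0},
  ],
)

```text
time: 24.68
ee_pos: [0.4823, -0.2942, 0.2705]
tcp_rot: [-180.0, -0.0, 86.4]
wrist_force: [-0.9, 0.6, -0.9]
opening: -0.0002
```

>>> move_arm(
  commands=[
    {"claw": -1,"travel": [0,0,0.1],"turn": 0},
    {"claw": -1,"travel": [0,0,0],"turn": 0},
  ],
)

```text
time: 24.85
ee_pos: [0.4823, -0.2941, 0.2695]
tcp_rot: [-180.0, -0.0, 86.4]
wrist_force: [1.0, -0.1, -0.3]
opening: 0.0002
```

>>> move_arm(
  commands=[
    {"claw": -1,"travel": [0,0,0.1],"turn": 0},
    {"claw": -1,"travel": [0,0,0],"turn": 0},
  ],
)

```text
time: 25.02
ee_pos: [0.4823, -0.2942, 0.2685]
tcp_rot: [-180.0, -0.0, 86.4]
wrist_force: [0.7, -0.7, -0.0]
opening: 0.0
```

>>> move_arm(
  commands=[
    {"claw": -1,"travel": [0,0,0.1],"turn": 0},
    {"claw": -1,"travel": [0,0,0],"turn": 0},
  ],
)

```text
time: 25.18
ee_pos: [0.4823, -0.2941, 0.2675]
tcp_rot: [-180.0, -0.0, 86.4]
wrist_force: [-0.1, -0.1, 0.1]
opening: 0.0002
```

>>> move_arm(
  commands=[
    {"claw": -1,"travel": [0,0,0.1],"turn": 0},
    {"claw": -1,"travel": [0,0,0],"turn": 0},
  ],
)

```text
time: 25.35
ee_pos: [0.4823, -0.2941, 0.2668]
tcp_rot: [180.0, 0.0, 86.4]
wrist_force: [-1.6, 0.6, 2.3]
opening: -0.0002
```

The strap is felt at 0.267, about 3 mm above the hard end, so its angle is near 0.005 rad. It hasn't sprung up, so the catch has it. Now I retreat clear.

>>> move_arm(
  commands=[
    {"claw": -1,"travel": [0,0,-0.5],"turn": 0},
    {"claw": -1,"travel": [0,0,-3],"turn": 0},
    {"claw": -1,"travel": [0,0,-4],"turn": 0},
    {"claw": -1,"travel": [0,0,-4],"turn": 0},
    {"claw": -1,"travel": [3,-3,0],"turn": 0},
  ],
)

```text
time: 25.77
ee_pos: [0.46, -0.2671, 0.3913]
tcp_rot: [179.1, 0.5, 86.3]
wrist_force: [2.4, -0.3, 3.3]
opening: 0.0001
```

>>> move_arm(
  commands=[
    {"claw": -1,"travel": [3.3,-2,0],"turn": 0},
    {"claw": -1,"travel": [3.3,-2,0],"turn": 0},
    {"claw": -1,"travel": [3.3,-2,0],"turn": 0},
    {"claw": -1,"travel": [3.3,-2,0],"turn": 0},
    {"claw": -1,"travel": [3.3,-2,0],"turn": 0},
  ],
)

```text
time: 26.18
ee_pos: [0.3641, -0.0907, 0.3819]
tcp_rot: [180.0, 0.0, 86.3]
wrist_force: [0.3, 0.6, 0.1]
opening: -0.0001
```

>>> move_arm(
  commands=[
    {"claw": -1,"travel": [2,0,0],"turn": 0},
    {"claw": -1,"travel": [0,0,0],"turn": 0},
    {"claw": -1,"travel": [0,0,0],"turn": 0},
    {"claw": -1,"travel": [0,0,0],"turn": 0},
    {"claw": -1,"travel": [0,0,0],"turn": 0},
  ],
)

```text
time: 26.6
ee_pos: [0.3669, -0.0726, 0.3817]
tcp_rot: [-180.0, 0.0, 86.3]
wrist_force: [0.0, 0.0, 0.1]
opening: 0.0
```

Run:
```python
from loc import *
loc(); pic("scene",12,(190,300,160,280)); cv2.imwrite("pics/top12.png",viewer.camera("top"))
```

```text
local mm -156.0 154.9 381.7 yaw 86.33
F loc 0.0 0.0 0.1 t 26.6
```

View pics/scene12.png

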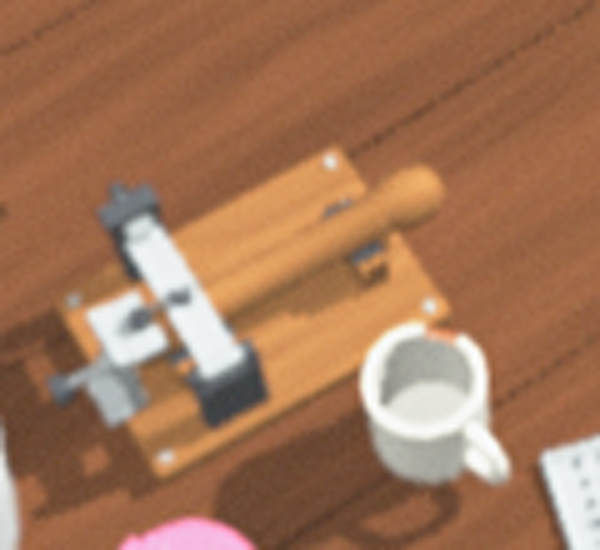

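View pics/top12.png

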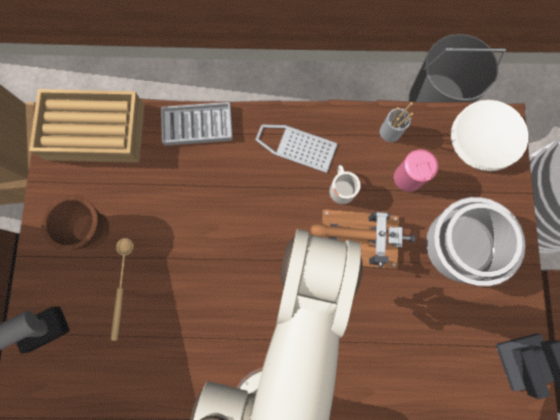

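The strap is shut with its nose under the catch bolt (scene crop (140,225)), the pestle is under the plate, the other kitchenware hasn't moved, and the arm is clear.

```bash
python3 -c "
from workcell import bot
print(bot.job_done())"
```

```text
the job is handed in; nothing more can be done
None
```

The pestle is in the jig with its butt against the stop screw, the strap is shut and held by the catch, and I handed the job in at about 27 s. I laid it in both vees with the handle end towards the stop and slid it about 25 mm under the drill plate. The push on the screw peaked at 15.5 N. I then swung the strap over and pressed it past the catch to its hard end, with about 15 N at most.

**Checks after shutting the strap:**
- **Pestle home:** pushing on the head met resistance at the same spot as before clamping (y = −0.0862 m), rising to 10 N with no free travel.
- **Strap held:** I felt it about 3 mm above its hard end, close to 0 rad, and it had not lifted. The catch bolt itself is too small in the pictures to see clearly, so I judged it from this height.
- **Surroundings:** the last pictures show the other kitchenware where it was and the arm clear. None of the checks failed or disagreed.

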